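# Press the worn sleeve out of an antenna bracket with a drift

## Robot

A 7-joint arm with a two-finger parallel gripper is mounted at the origin on the work surface. World frame = base frame: x ahead of the robot, y to its left, z up, the work surface at z = 0. Lengths are in mm, angles in rad, forces in N, time in s.
With the tool pointing down it reaches from about 400 to 875 mm from the base axis. Payload 4.4 kg.
Tool frame: the origin (TCP) lies midway between the tips of the shut fingers; the grasp point (between the pads) lies 19 mm behind it; z points along the fingers, y is the line along which they close (so a half turn about z gives the same grasp; the last joint's range is limited). The gripper opens to 85 mm and grips with 20 to 120 N. Pads are 22 mm wide; open, the fingers measure 114 mm over their backs; the gripper's body (76 mm by 85 mm) begins 54 mm behind the grasp point. The pads swing forward as they close: fully open they stand 13 mm farther back than shut.
Start: joints at [1.136, 0.628, 0.038, 1.517, -0.027, 0.996, -0.02], TCP at [234.351, -606.298, 231.313] pointing down, gripper open.
Joint ranges: [-3.06, 3.06], [-0.37, 2.12], [-1.25, 1.32], [0.18, 2.47], [-1.1, 4.24], [0.23, 1.98], [-2.94, 2.94]. Speed limits (rad/s): [2.57, 2.57, 3.14, 3.14, 3.14, 3.14, 3.14].

## Interface

Orientations are given as [roll, pitch, yaw] about the fixed x, y, z axes, in that order (R = Rz(yaw) Ry(pitch) Rx(roll)).
In Python, from cell import telemetry, eyes, ctrl, finder gives the robot as it stands.
- The arm moves only by the tool move_arm, never from a script. Its argument "steps" is a list of rows, each a list of 7 numbers: the turn, a rotation vector about the world's x, y, z in degrees, then the shift along the world's x, y, z in m, then the finger opening in m, from 0 to 0.0854. A call has 1 to 5 rows; each row shifts and turns the commanded pose from where the row before left it; what a row does not reach is not made up. A row lasts 1/10 s, in which the tool goes at most 50 mm and 8.59 degrees, less where a joint would pass 70% of its speed; a pose out of reach is approached as far as the arm can. A call with a gripper value outside its range is refused whole. The fingers move at their own pace and stop on an object; the grip force is fixed at half the most. Time passes only in rows, so rows that do not move let the fingers close. It gives the time, the measured TCP pose, the force, the opening and the grip force at its end, in the units of the state.
- telemetry.read_state(): the state, without advancing time (a new reading comes with each control period).
- eyes.get_image(name): name is "side" or "top" or "wrist"; returns (picture, depth): 480x640x3 uint8, blue, green, red; 480x640 float32, mm along the optical axis (not along the pixel's ray), 0 where there is no reading.
- eyes.calibration(name): a dict with "fx", "fy", "cx", "cy" (pixels), "position" and "attitude" of the camera in the world. Camera axes: x right, y down, z forward; pixel columns grow to the right and rows downward; lengths in mm; the calibration is good to about 2 mm. A picture is of the moment at which its call begins: read the wrist's pose just before it. calibration takes no time and is no camera call; for the wrist camera it gives the pose at the moment of the call.
- ctrl.finish_job(): hands the job in; it is judged then, once.
Trained networks look in the newest picture that a camera, given by its name, has taken for a name from the list of things; names that differ only in an ending like _2 or _b are one class to them, and where a whole thing is asked for, a point or a joint stands for the part that bears it (a point fixed in the world has none). Each returns a list of dicts, best first, with "confidence" (0 to 1); they miss things now and then, are a little off and sometimes report something else, mostly with a low value. They report only what shows in the picture. A call takes as long as a camera call. They do not tell look-alikes from the thing itself.
- finder.boxes_of(camera, name): "location" ([x, y, z] in mm, in the coordinates of the camera as it stood for that picture, good to about 4 mm: the middle of the surface that is visible of it).
- finder.cut_out(camera, name): "mask" (480x640 bool, what is visible of it).
- finder.pinpoint(camera, name): "location" ([x, y, z] in mm, in the coordinates of the camera as it stood for that picture, good to about 4 mm: a listed point, or the origin of a listed thing).
The state is a dict: "clock": time; "qpos": joint angles; "qd": joint speeds; "tau": joint torques, N m; "eef_pos": TCP position; "tool_rot": TCP orientation; "force": force on the tool from outside, world axes, zero at the start; "torque": the same for the moment, N m; "width": finger opening in mm; "gripper_force": force on a finger pad.
Only numpy, scipy, OpenCV 4.12 (cv2) and the standard library are available. Lean on these libraries where they do the work, as an engineer would, in place of code of your own. Each camera call takes 0.05 s, during which the arm holds its last target. There are 200 camera calls.

## Task

The tilt bracket of a test antenna is clamped in the bench vise with a worn brass sleeve stuck low in its upright bore. Take the one of the three steel drifts that fits the bore from the rack and push the sleeve down and out with it into the catch tray; you will feel it let go, and then go on until the drift's shoulder just bears on the bracket. Feel your way, for nobody measured how high the bracket is clamped: neither jam the drift against it nor bear down hard. Then draw the drift out, hang it back upright by its shoulder in its own hole of the rack, and leave the other two drifts where they hang.

Things in the scene. Friction and masses are not known exactly. Their poses are not given: they have to be found in the camera images.
- drift: the drift that fits: a stepped steel rod 116 mm long, about 0.2 kg, hanging upright in one of the rack's holes. Origin at the centre of its nose's end (the lower end), z up along the rod. Nose 14 mm in diameter with a 2 mm bevel; between 17 and 21 mm up it tapers out to an 18 mm guide land, which runs to the shoulder.
- drift_shoulder (a point): underside of this drift's shoulder collar, on its axis, 50 mm above the nose's end: collar 30 mm in diameter and 6 mm thick, above it a knurled round handle 18 mm in diameter and 60 mm long. This underside rests on the rack's plate and later bears on the bracket's top face.
- thin_drift: a drift too thin for this job (nose 8 mm, it would pass through the sleeve; handle 12 mm in diameter), otherwise of the same heights and collar, in another hole of the rack
- thick_drift: a drift too thick for the bore (nose 21 mm; handle 24 mm in diameter), otherwise of the same heights and collar, in another hole of the rack
- vise: the fixed vise with the bracket. Origin on the bench on the bore's axis, z up, jaws on the +y and -y sides up to z = 80 mm. The aluminium bracket between them, 66 x 49 x 44 mm with a lug at -x, was clamped by hand: its top face is at z = 96 to 112 mm, not measured. The bore, 19 mm wide, runs through it. The drift mars it above 20 N, down or sideways. Tray below, 100 x 34 mm, floor at z = 16 mm.
- sleeve: the worn brass sleeve, a tube 18 mm outside, 10 mm inside, 24 mm long, upright low in the bore; origin at its centre. A sprung ring in the lowest 7 mm of the bore holds it: pushing takes 6 to 15 N until its top has passed the ring, when it drops and the push vanishes, 4 to 8 mm before the drift's shoulder meets the bracket. Over 25 N flares it. A new sleeve on the bench is not part of the job.
- rack: the fixed aluminium drift rack: a top plate 56 x 176 x 8 mm on two end legs, open in front and behind. Origin under its centre on the bench, y along its row of three holes, z up; the holes, 23 mm in diameter, lie at y = -55, 0 and 55 mm and pass through the plate, whose top is 60 mm above the bench. The drifts' handles reach 126 mm above the bench.
Things that resemble listed ones, but are neither listed nor needed, are in the scene too. Leave any red look-alike of the drift alone.

How it is judged:
By the outcome, as a careful person would: the job done as asked, in the order asked, and still so for the second after the job is handed in, with the robot touching nothing.
It also fails if it takes over 72 s, if anything falls off the work surface, if the arm or the gripper's body presses on something with over 40 N, if the wrist force passes 120 N, or if a joint passes its speed limit or range.

## Working session

There is one attempt and no reset: what is moved stays moved. The work goes in short steps, Python scripts to look and compute and a tool call to move; the robot and the scene stay as the last step left them, time stands still between calls to the robot, and variables do not carry over. Pictures are saved under pics/ and viewed, at most 10 in all, crops included, and the job is handed in when it is done.

Besides the shell and the picture viewer there is one more tool, called as name(argument=value, ...), one argument or row to a line, values as JSON. move_arm: Moves the arm, as the interface text tells. Its arguments: {"type":"object","properties":{"steps":{"type":"array"}},"required":["steps"]}

```bash
mkdir -p pics; ls; cat > h.py <<'E'
import numpy as np, cv2
from scipy.spatial.transform import Rotation as R
from cell import telemetry, eyes, ctrl, finder
def T(name):
    c=eyes.calibration(name); a=np.array(c["attitude"],float)
    Rm=a if a.shape==(3,3) else R.from_euler('xyz',a).as_matrix()
    return c,Rm,np.array(c["position"],float)
def w(name,p):
    c,Rm,t=T(name); return Rm@np.array(p)+t
def px(name,p):
    c,Rm,t=T(name); q=Rm.T@(np.array(p)-t); return (c["fx"]*q[0]/q[2]+c["cx"], c["fy"]*q[1]/q[2]+c["cy"])
def cloud(name,d):
    c,Rm,t=T(name); v,u=np.mgrid[:480,:640]
    P=np.stack([(u-c["cx"])*d/c["fx"],(v-c["cy"])*d/c["fy"],d],-1)
    return P@Rm.T+t
E
python3 - <<'E'
from h import *
ims=[]
for n in ("side","top"):
    im,d=eyes.get_image(n); cv2.imwrite(f"pics/{n}0.png",im)
    c=eyes.calibration(n); print(n,c)
    for t in ("drift","thin_drift","thick_drift","vise","rack","sleeve","drift_shoulder"):
        for r in finder.pinpoint(n,t): 
            p=w(n,r["location"]); print(t,round(r["confidence"],2),p.round(),np.round(px(n,p)))
print(telemetry.read_state())
E
```

```text
pics
side {'fx': 536.7978508800073, 'fy': 536.7978508800073, 'cx': 319.8772478541869, 'cy': 237.79811795314862, 'position': array([-18.9766324 , 503.64952118, 598.88222574]), 'attitude': array([-2.22606510e+00, -1.31801578e-03, -2.30884025e+00])}
drift 0.84 [490. 156.  10.] [265. 298.]
drift 0.63 [571. 141.   1.] [243. 273.]
thick_drift 0.64 [493.  98.   8.] [292. 281.]
thick_drift 0.37 [ 524. -192.   -3.] [395. 211.]
vise 0.85 [ 528. -192.   -3.] [394. 210.]
rack 0.76 [485. 152.  -4.] [269. 305.]
drift_shoulder 0.88 [491. 156.  60.] [263. 274.]
drift_shoulder 0.58 [570. 140.  46.] [241. 252.]
top {'fx': 537.3432560547782, 'fy': 537.3432560547782, 'cx': 317.92131879781346, 'cy': 237.76247230773535, 'position': array([396.84668069,  27.64867485, 828.68902571]), 'attitude': array([-2.98462593,  0.00644169, -1.57634616])}
drift 0.64 [490. 158.  13.] [235. 262.]
drift 0.6 [574. 138.  -3.] [251. 210.]
thin_drift 0.92 [487. 211.  10.] [201. 264.]
thick_drift 0.96 [490. 103.  10.] [272. 261.]
thick_drift 0.39 [493. 155.  12.] [238. 260.]
vise 0.94 [ 524. -191.    3.] [461. 239.]
rack 0.78 [
[... 200 characters left out ...]
] [234. 257.]
{'clock': 0.8, 'qpos': array([ 1.13619017,  0.62839738,  0.03847513,  1.51735563, -0.02703917,
        0.99630982, -0.01999594]), 'qd': array([ 0.00117239,  0.00111904, -0.00162203,  0.00025633,  0.00074092,
       -0.00120035,  0.00115015]), 'tau': array([-7.08232183e-04, -5.63203847e+01,  1.22558512e+00, -1.93771255e+01,
        1.09943651e-02,  1.39077732e-03, -5.90357843e-06]), 'eef_pos': array([ 234.38958091, -606.30569029,  231.32888697]), 'tool_rot': array([ 3.14154694e+00, -8.55129378e-05,  3.68785053e-01]), 'force': array([-0.07993039,  0.5645838 , -0.02809778]), 'torque': array([-0.01689171,  0.02449456,  0.03314907]), 'gripper_force': 0.0, 'width': 85.42944353173539}
```

View pics/top0.png

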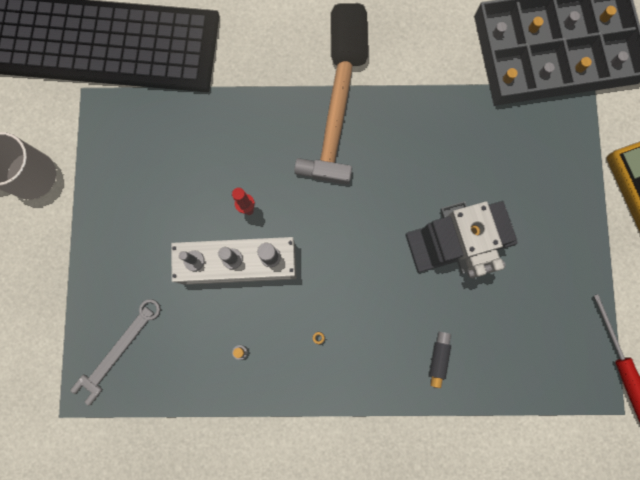

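View pics/side0.png

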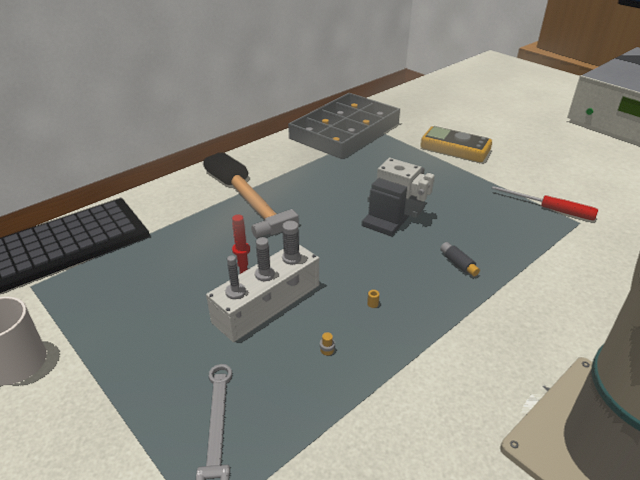

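The top view shows the rack with the thin drift at left (190,259), a medium one in the middle (230,257) and the thick one at right (268,255). There is a red look-alike at (243,200). The vise's bore is at (478,230). The side view agrees. The middle drift fits by its handle width. I'll confirm that in a crop while working out the wrist camera offset and sizes.

```bash
python3 - <<'E'
from h import *
c,Rm,t=T("wrist"); s=telemetry.read_state()
Rt=R.from_euler('xyz',s["tool_rot"]).as_matrix()
print("cam in tool",Rt.T@(t-s["eef_pos"]),"axes\n",(Rt.T@Rm).round(3),c["fx"])
im,d=eyes.get_image("top"); P=cloud("top",d)
side,ds=eyes.get_image("side"); Q=cloud("side",ds)
cv2.imwrite("pics/crop.png",np.hstack([cv2.resize(side[210:340,200:330],(500,500),interpolation=2),]))
for nm,A in (("top",P),("side",Q)):
    for (x,y) in ((487,211),(490,156),(490,103)):
        m=(abs(A[...,0]-x)<24)&(abs(A[...,1]-y)<24)&(A[...,2]>85)&(A[...,2]<140)
        a=A[m]; print(nm,a.mean(0).round(1),np.ptp(a,axis=0).round(1),a[:,2].max())
    m=(abs(A[...,0]-527)<45)&(abs(A[...,1]+190)<45)&(A[...,2]>88)&(A[...,2]<125)
    z=A[m][:,2]; print("bracket z",np.percentile(z,[5,50,95]),A[m].mean(0))
m=(abs(P[...,0]-488)<100)&(abs(P[...,1]-156)<110)&(abs(P[...,2]-60)<3)
print(cv2.minAreaRect(P[m][:,:2].astype(np.float32)))
m=(abs(P[...,0]-572)<30)&(abs(P[...,1]-140)<25)&(P[...,2]>15); print("red",P[m].min(0),P[m].max(0))
E
```

```text
cam in tool [  83.45847533   -0.72133608 -142.61811223] axes
 [[-0.001 -0.948 -0.319]
 [ 1.    -0.001  0.   ]
 [-0.    -0.319  0.948]] 382.5953289624088
top [485.6 208.5 114.4] [11.6 11.7 42.9] 127.93032459869676
top [487.3 153.8 117.8] [17.1 17.1 44. ] 129.432884391254
top [489.4  99.8 120.6] [23.9 23.6 43.9] 128.9205985665484
bracket z [91.37976394 96.87553184 98.98145016] [ 523.33484047 -187.34082753   96.51440984]
side [483.7 211.5 108.2] [13.  13.  41.6] 126.86172830880969
side [484.7 157.7 109.6] [19.9 19.  42.4] 127.72124853147045
side [486.2 104.1 110.1] [26.7 24.5 42. ] 127.14557580425293
bracket z [89.30380443 96.3065372  98.27128094] [ 521.00465541 -185.39229982   95.30914703]
((519.19677734375, 157.80242919921875), (116.9857406616211, 176.48020935058594), 2.6220719814300537)
red [557.26676689 125.8418994   19.48244367] [585.74814314 155.6966229  118.2908083 ]
```

View pics/crop.png

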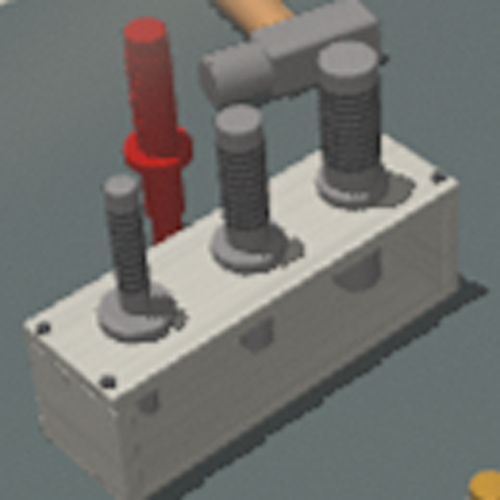

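The crop confirms it. The middle handle is about 17–18 mm wide, between 12 mm and 24 mm, and the red look-alike stands behind it at top (145,30). I'll go above the vise first for a close look, since it is on the way.

move_arm(
  steps=[
    [0, 0, 4.75, 0.0195, 0.0277, -0.0017, 0.045],
    [0, 0, 4.75, 0.0195, 0.0277, -0.0017, 0.045],
    [0, 0, 4.75, 0.0195, 0.0277, -0.0017, 0.045],
    [0, 0, 4.75, 0.0195, 0.0277, -0.0017, 0.045],
    [0, 0, 4.75, 0.0195, 0.0277, -0.0017, 0.045],
  ],
)

```text
clock: 1.4
eef_pos: [332.6, -466.7, 223.0]
tool_rot: [3.141, -0.0, 0.787]
force: [0.5, 0.2, 0.5]
width: 44.8
gripper_force: 0.0
```

move_arm(
  steps=[
    [0, 0, 4.75, 0.0195, 0.0277, -0.0017, 0.045],
    [0, 0, 4.75, 0.0195, 0.0277, -0.0017, 0.045],
    [0, 0, 4.75, 0.0195, 0.0277, -0.0017, 0.045],
    [0, 0, 4.75, 0.0195, 0.0277, -0.0017, 0.045],
    [0, 0, 4.75, 0.0195, 0.0277, -0.0017, 0.045],
  ],
)

```text
clock: 1.9
eef_pos: [430.1, -328.2, 214.5]
tool_rot: [3.141, 0.0, 1.201]
force: [0.3, -0.4, -0.0]
width: 44.9
gripper_force: 0.0
```

move_arm(
  steps=[
    [0, 0, 4.75, 0.0195, 0.0277, -0.0017, 0.045],
    [0, 0, 4.75, 0.0195, 0.0277, -0.0017, 0.045],
    [0, 0, 4.75, 0.0195, 0.0277, -0.0017, 0.045],
    [0, 0, 4.75, 0.0195, 0.0277, -0.0017, 0.045],
    [0, 0, 4.75, 0.0195, 0.0277, -0.0017, 0.045],
  ],
)

```text
clock: 2.4
eef_pos: [527.6, -189.8, 206.0]
tool_rot: [3.141, 0.0, 1.616]
force: [-0.4, -0.2, -0.2]
width: 44.9
gripper_force: 0.0
```

move_arm(
  steps=[
    [0, 0, 0, 0, 0, 0, 0.045],
    [0, 0, 0, 0, 0, 0, 0.045],
  ],
)

```text
clock: 2.6
eef_pos: [527.1, -190.2, 205.8]
tool_rot: [-3.141, -0.0, 1.614]
force: [-0.4, -0.2, -0.8]
width: 45.3
gripper_force: 0.0
```

```bash
python3 - <<'E'
from h import *
s=telemetry.read_state(); print(s["eef_pos"],s["tool_rot"],s["qpos"],s["force"])
im,d=eyes.get_image("wrist"); cv2.imwrite("pics/w_vise.png",im); np.save("wv.npy",cloud("wrist",d)); cv2.imwrite("wv_c.png",cv2.resize(im,None,fx=1,fy=1))
P=cloud("wrist",d); z=P[...,2]; m=(z>90)&(z<116); print("top z",np.percentile(z[m],[5,25,50,75,95]))
for t in ("vise","sleeve"):
    for r in finder.pinpoint("wrist",t): p=w("wrist",r["location"]); print(t,r["confidence"],p.round(1),np.round(px("wrist",p)))
E
```

```text
[ 527.10365705 -190.16871304  205.75809435] [-3.14140622e+00 -2.74482643e-05  1.61365112e+00] [ 0.50313376  0.54486647 -0.3131818   1.79402785  0.21684019  0.83652969
  0.12922879] [-0.43258657 -0.24734312 -0.75396285]
top z [92.55988347 96.70303935 97.37418453 97.89279343 98.6665265 ]
vise 0.59 [ 525.2 -188.6   -2.4] [316. 201.]
sleeve 0.61 [ 521.9 -192.    68.5] [311. 225.]
```

View pics/w_vise.png

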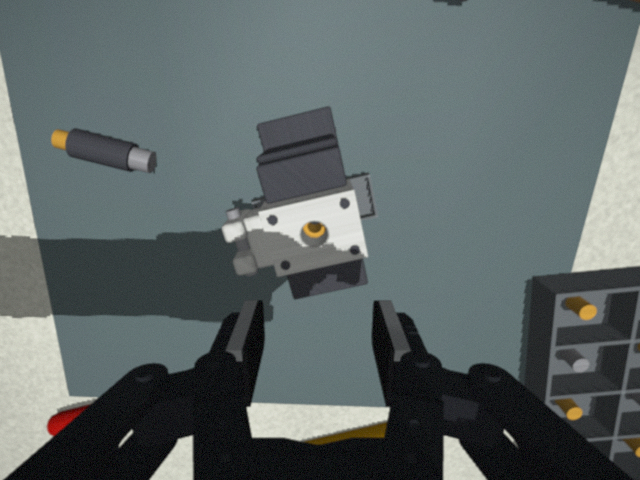

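The wrist picture shows the bracket with its bore at about (315,231) and the brass sleeve inside it. The lug points left, and a look-alike tool lies at (105,148). I'll fit the bore rim, then go above the drift.

```bash
cat >> h.py <<'E'
def ray(name,uv,z):
    c,Rm,t=T(name); uv=np.atleast_2d(uv).astype(float)
    v=np.stack([(uv[:,0]-c["cx"])/c["fx"],(uv[:,1]-c["cy"])/c["fy"],np.ones(len(uv))],-1)@Rm.T
    return t+v*((z-t[2])/v[:,2])[:,None]
def circ(name,mask,z,seed):
    n,l,st,ce=cv2.connectedComponentsWithStats(mask.astype(np.uint8),connectivity=4)
    i=1+np.argmin(np.linalg.norm(ce[1:]-seed,axis=1)+1e3*(st[1:,4]<60))
    vv,uu=np.nonzero(l==i); p=ray(name,np.stack([uu,vv],-1),z)
    cc=p[:,:2].mean(0); H=cv2.convexHull(p[:,:2].astype(np.float32)); c,r=cv2.minEnclosingCircle(H)
    print("px",ce[i].round(1),"n",st[i,4],"mean",cc.round(2),"enc",np.round(c,2),round(2*r,2),"ptp",np.ptp(p[:,:2],axis=0).round(1))
    return cc
E
python3 - <<'E'
from h import *
P=np.load("wv.npy"); z=P[...,2]
for th in (94,92,88):
    m=z<th; m[:205]=0; m[260:]=0; m[:,:290]=0; m[:,345:]=0
    circ("wrist",m,97.3,(315,231))
sub=(abs(P[...,0]-525)<60)&(z>95.5)&(z<100)
vv,uu=np.nonzero(sub); A=P[sub]; 
k=np.linalg.lstsq(np.c_[A[:,0]-525,A[:,1]+190,np.ones(len(A))],A[:,2],rcond=None)[0]; print("plane",k)
im=cv2.imread("pics/w_vise.png"); g=cv2.cvtColor(im,6); print(g[214:252:2,298:334:2])
print(z[214:252:3,298:334:3].round())
E
```

```text
px [314.1 232.6] n 522 mean [ 524.27 -188.74] enc [ 524.27 -188.81] 18.46 ptp [18.  17.5]
px [314.1 232. ] n 491 mean [ 524.28 -188.31] enc [ 524.25 -188.6 ] 18.25 ptp [18.  16.7]
px [314.1 231.2] n 441 mean [ 524.26 -187.69] enc [ 524.19 -187.54] 17.93 ptp [17.9 15.3]
plane [4.13126829e-04 3.32076737e-05 9.75309288e+01]
[[224 223 225 223 226 224 222 222 223 221 222 222 223 222 224 223 222 225]
 [224 223 224 220 221 222 225 222 223 224 224 224 224 225 225 227 224 224]
 [222 222 219 223 221 223 225 224 226 226 225 226 224 224 224 222 222 223]
 [223 222 223 225 226 223 208 198 187 197 206 218 223 221 223 222 224 223]
 [226 226 226 223 205 164 111  90  80  88 107 155 199 220 223 222 223 222]
 [225 226 221 192 172 107  77  79  69  69  66  94 132 175 216 222 222 222]
 [225 222 192 166 161  97  80  81  78  68  68  72 121 130 188 221 222 223]
 [225 208 146 163 171 118  83  85  82  71  70  87 160 122 125 205 220 219]
 [223 186 115 146 173 155 100  82  73  71  71 134 170 121  99 182 220 222]
 [223 171 104 121 155 174 164 130 110 118 150 167 163 106  84 164 217 222]
 [218 151 103 110 133 155 1
[... 768 characters left out ...]
  99.]
 [ 98.  97.  97.  97.  97.  95.  97.  98.  98.  99.  98.  98.]
 [348.  97.  98.  77.  58.  15.  16.  60.  78.  97.  97.  98.]
 [ 97.  97.  76.  75.  65.  64.  63.  67.  77.  78.  98.  98.]
 [ 97.  95.  79. 348.  75.  71.  71.  76.  78.  78.  97.  98.]
 [ 99.  89.  76.  78.  77.  78.  76.  78.  78.  80.  96.  97.]
 [ 97.  93.  82.  77.  78.  77.  78.  77.  78.  85.  97.  98.]
 [ 98.  97.  88.  83.  79.  79.  80.  80.  84.  92.  96.  98.]
 [ 98.  98.  94.  89.  88.  86.  86.  88.  91.  97.  98.  98.]
 [ 98.  97.  98.  95.  93.  92.  93.  94.  97.  97.  97.  98.]
 [ 97.  98.  97.  99.  97.  97.  96.  97.  98.  97.  98.  98.]
 [ 97.  98.  99.  98.  97.  98.  97.  98.  97.  97.  98.  97.]]
```

move_arm(
  steps=[
    [0, 0, 0, -0.0035, 0.033, 0.005, 0.045],
    [0, 0, 0, -0.004, 0.035, 0.005, 0.045],
    [0, 0, 0, -0.004, 0.035, 0.005, 0.045],
    [0, 0, 0, -0.004, 0.035, 0.005, 0.045],
    [0, 0, 0, -0.004, 0.035, 0.004, 0.045],
  ],
)

```text
clock: 3.25
eef_pos: [507.0, -18.0, 230.3]
tool_rot: [3.141, 0.001, 1.609]
force: [0.2, 0.3, -0.8]
width: 44.8
gripper_force: 0.0
```

move_arm(
  steps=[
    [0, 0, 0, -0.004, 0.035, 0.004, 0.045],
    [0, 0, 0, -0.004, 0.035, 0, 0.045],
    [0, 0, 0, -0.004, 0.035, 0, 0.045],
    [0, 0, 0, -0.004, 0.035, 0, 0.045],
    [0, 0, 0, -0.0035, 0.032, 0, 0.045],
  ],
)

```text
clock: 3.75
eef_pos: [487.8, 154.5, 234.1]
tool_rot: [3.141, 0.0, 1.61]
force: [0.7, -0.1, -0.3]
width: 44.8
gripper_force: 0.0
```

move_arm(
  steps=[
    [0, 0, 0, 0, 0, 0, 0.045],
    [0, 0, 0, 0, 0, 0, 0.045],
  ],
)

```text
clock: 3.95
eef_pos: [487.9, 153.5, 233.9]
tool_rot: [3.142, 0.001, 1.612]
force: [0.4, -0.6, -0.4]
width: 45.0
gripper_force: 0.0
```

```bash
python3 - <<'E'
from h import *
s=telemetry.read_state(); print(s["eef_pos"],s["tool_rot"],s["qpos"],s["force"])
im,d=eyes.get_image("wrist"); cv2.imwrite("pics/w_drift.png",im); P=cloud("wrist",d); np.save("wd.npy",P)
z=P[...,2]; 
u,v=np.round(px("wrist",(488,155,126))); print(u,v)
circ("wrist",(z>122)&(z<131),126,(u,v))
m=(abs(z-60)<3)&(abs(P[...,0]-488)<45)&(abs(P[...,1]-156)<100)
print(cv2.minAreaRect(P[m][:,:2].astype(np.float32)))
E
```

```text
[487.89352389 153.50482121 233.86400791] [3.14152010e+00 7.48871802e-04 1.61207827e+00] [-0.11129427  0.445446   -0.35346722  1.88887421  0.20225235  0.84204738
 -0.52717374] [ 0.42696667 -0.64365357 -0.44206282]
316.0 234.0
px [318.7 232.2] n 502 mean [489.53 156.66] enc [489.27 156.64] 18.13 ptp [17.2 17.5]
((489.5366516113281, 155.3058319091797), (56.12104797363281, 176.4127197265625), 2.2948856353759766)
```

View pics/w_drift.png

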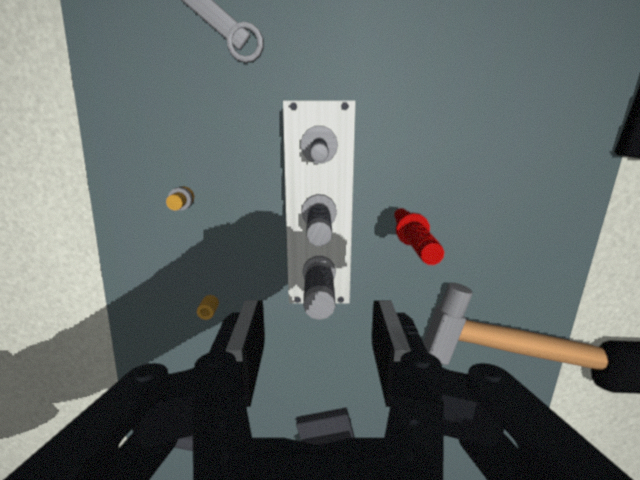

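The wrist picture shows the drift's top at (319,232), between thin (318,150) and thick (320,303). The red one is at (430,252), clear of the fingers. I'll descend and grip.

move_arm(
  steps=[
    [0, 0, 0, 0.0016, 0.0025, -0.03, 0.045],
    [0, 0, 0, 0, 0, -0.04, 0.045],
    [0, 0, 0, 0, 0, -0.04, 0.045],
    [0, 0, 0, 0, 0, -0.03, 0.045],
    [0, 0, 0, 0, 0, -0.012, 0.045],
  ],
)

```text
clock: 4.5
eef_pos: [488.2, 153.7, 79.3]
tool_rot: [-3.137, 0.003, 1.609]
force: [0.8, -0.5, -0.5]
width: 45.3
gripper_force: 0.0
```

move_arm(
  steps=[
    [0, 0, 0, 0, 0, 0, 0.03],
    [0, 0, 0, 0, 0, 0, 0.022],
    [0, 0, 0, 0, 0, 0, 0.012],
    [0, 0, 0, 0, 0, 0, 0.012],
    [0, 0, 0, 0, 0, 0, 0.01],
  ],
)

```text
clock: 5.0
eef_pos: [490.3, 156.8, 83.0]
tool_rot: [3.139, -0.0, 1.612]
force: [0.3, 0.2, 4.4]
width: 16.3
gripper_force: 58.8
```

move_arm(
  steps=[
    [0, 0, 0, 0, 0, 0, 0.01],
    [0, 0, 0, 0, 0, 0, 0.01],
    [0, 0, 0, 0, 0, 0.005, 0.01],
    [0, 0, 0, 0, 0, 0.01, 0.01],
    [0, 0, 0, 0, 0, 0.01, 0.01],
  ],
)

```text
clock: 5.5
eef_pos: [489.3, 156.7, 107.5]
tool_rot: [-3.141, -0.0, 1.612]
force: [1.0, -0.6, -1.7]
width: 16.4
gripper_force: 58.5
```

move_arm(
  steps=[
    [0, 0, 0, 0, 0, 0.02, 0.01],
    [0, 0, 0, 0, 0, 0.03, 0.01],
    [0, 0, 0, 0, 0, 0.03, 0.01],
    [0, 0, 0, 0, 0, 0.02, 0.01],
    [0, 0, 0, 0, 0, 0, 0.01],
  ],
)

```text
clock: 6.0
eef_pos: [491.3, 157.6, 210.1]
tool_rot: [3.135, -0.002, 1.612]
force: [-0.1, 0.4, -2.3]
width: 16.4
gripper_force: 58.7
```

```bash
python3 - <<'E'
from h import *
s=telemetry.read_state(); print(s["eef_pos"],s["tool_rot"],s["force"],s["torque"],s["width"])
im,d=eyes.get_image("wrist"); cv2.imwrite("pics/w_held.png",im); np.save("wh.npy",cloud("wrist",d))
im2,d2=eyes.get_image("side"); P=cloud("side",d2); np.save("sh.npy",P)
e=s["eef_pos"]
for k in range(-75,40,8):
    m=(abs(P[...,0]-e[0])<25)&(abs(P[...,1]-e[1])<25)&(abs(P[...,2]-e[2]-k)<4)
    a=P[m]
    if len(a)>8: print(k,len(a),((a.min(0)+a.max(0))/2-e).round(1)[:2],np.ptp(a,axis=0)[:2].round(1))
cv2.imwrite("pics/s_held.png",cv2.resize(im2[150:330,180:350],None,fx=3.2,fy=3.2,interpolation=2))
for r in finder.pinpoint("side","drift_shoulder"): print(r["confidence"],w("side",r["location"])-e)
for r in finder.pinpoint("side","drift"): print(r["confidence"],w("side",r["location"])-e)
E
```

```text
[491.25437558 157.58650971 210.11625004] [ 3.13524501e+00 -1.99438501e-03  1.61224030e+00] [-0.07362344  0.38940162 -2.25773278] [ 0.05607773 -0.02894945 -0.00198867] 16.429965478532893
-75 16 [-2.7 -0.3] [9.8 9.8]
-67 43 [-3.4 -0.5] [10.3 11.5]
-59 38 [-3.8 -2.1] [10.3 15. ]
-51 53 [-4.8 -0.1] [13.2 14.1]
-43 59 [-4.6 -0.1] [12.8 15.1]
-35 61 [-3.7 -0.5] [12.9 14.9]
-27 37 [-7.2 -0.6] [17.1 25.6]
-19 172 [-2.3 -1.7] [31.  29.8]
-11 64 [-4.7 -0.7] [12.1 16. ]
-3 51 [-1.2 -0.2] [30.5 19.1]
5 113 [-0.5  0.2] [44.7 19.8]
13 151 [-0.7  0.7] [45. 20.]
21 144 [-0.6  0. ] [47.  20.5]
29 152 [-1.   0.2] [45.9 20.8]
37 121 [-0.9  0.8] [46.5 21.6]
0.98 [  2.62889525   3.91495338 -22.99770167]
0.69 [  81.88011376  -16.10186525 -163.08667817]
0.61 [  -5.70135908   -3.30592549 -210.28105857]
0.72 [  80.06015664  -18.72227747 -210.95076905]
0.71 [ -0.10500536  -3.02174976 -76.98342142]
```

View pics/s_held.png

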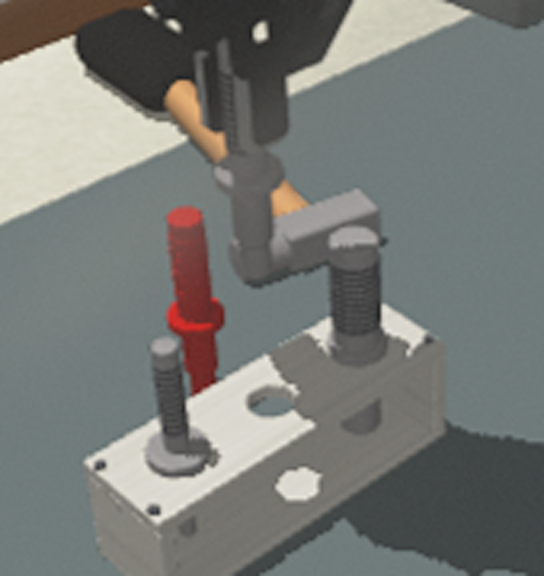

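The side crop shows the drift held upright (250,170), its collar clear, and the two others still hanging. I'll move it over the bore.

move_arm(
  steps=[
    [0, 0, 0, 0, 0, 0.015, 0.01],
    [0, 0, 0, 0.0025, -0.025, 0, 0.01],
    [0, 0, 0, 0.004, -0.04, 0, 0.01],
    [0, 0, 0, 0.004, -0.04, 0, 0.01],
    [0, 0, 0, 0.004, -0.04, 0, 0.01],
  ],
)

```text
clock: 6.7
eef_pos: [503.1, 10.3, 220.5]
tool_rot: [-3.139, -0.0, 1.613]
force: [-0.1, -0.3, -2.1]
width: 16.2
gripper_force: 58.7
```

move_arm(
  steps=[
    [0, 0, 0, 0.004, -0.04, -0.005, 0.01],
    [0, 0, 0, 0.004, -0.04, -0.005, 0.01],
    [0, 0, 0, 0.004, -0.04, -0.005, 0.01],
    [0, 0, 0, 0.004, -0.04, -0.005, 0.01],
    [0, 0, 0, 0.004, -0.03, -0.005, 0.01],
  ],
)

```text
clock: 7.2
eef_pos: [522.7, -181.3, 195.0]
tool_rot: [-3.139, 0.0, 1.61]
force: [0.4, 0.4, -1.4]
width: 16.5
gripper_force: 58.7
```

move_arm(
  steps=[
    [0, 0, 0, 0.0005, -0.01, 0, 0.01],
    [0, 0, 0, 0, 0, 0, 0.01],
    [0, 0, 0, 0, 0, 0, 0.01],
    [0, 0, 0, 0, 0, 0, 0.01],
  ],
)

```text
clock: 7.6
eef_pos: [524.6, -185.9, 196.8]
tool_rot: [-3.141, -0.001, 1.615]
force: [-0.7, 1.2, -1.4]
width: 16.5
gripper_force: 58.7
```

```bash
python3 - <<'E'
from h import *
s=telemetry.read_state(); e=s["eef_pos"]; print(e,s["tool_rot"],s["force"],s["torque"],s["width"])
im,d=eyes.get_image("wrist"); cv2.imwrite("pics/w_over.png",im)
P=cloud("wrist",d)
for n in ("wrist","side","top"):
    if n!="wrist": P=cloud(n,eyes.get_image(n)[1])
    D=P-e
    for k in (-70,-60,-50,-40,-30,-26,-20):
        m=(abs(D[...,0])<20)&(abs(D[...,1])<20)&(abs(D[...,2]-k)<2)
        a=D[m]
        if len(a)>8: print(n,k,len(a),a.min(0).round(1)[:2],a.max(0).round(1)[:2])
E
```

```text
[ 524.56343483 -185.93014165  196.76098597] [-3.14139810e+00 -1.37998552e-03  1.61540935e+00] [-0.71916221  1.16052918 -1.36199125] [-0.00601069  0.00318046  0.00561744] 16.51573138680682
wrist -70 36 [-6.1  2. ] [7.  7.3]
wrist -60 52 [-5.8  3.5] [6.1 7.5]
wrist -50 77 [-7.7  1.7] [9.3 9.2]
wrist -40 66 [-6.9  4.9] [7.1 9.5]
wrist -20 209 [-14.    2.2] [15.  15.3]
side -70 13 [-7.2 -3.1] [5.6 5.2]
side -60 17 [-7.7 -4.8] [2.3 5.5]
side -50 21 [-9.6 -3. ] [7.5 7.7]
side -40 17 [-8.9 -4.3] [3.1 6.4]
side -30 22 [-9.1 -2.6] [5.1 8.4]
side -20 52 [-14.9 -15.9] [15.1 14.8]
top -50 17 [-8.4 -1.6] [4.5 8.5]
top -20 49 [-14.1  -1.3] [13.7 14. ]
```

View pics/w_over.png

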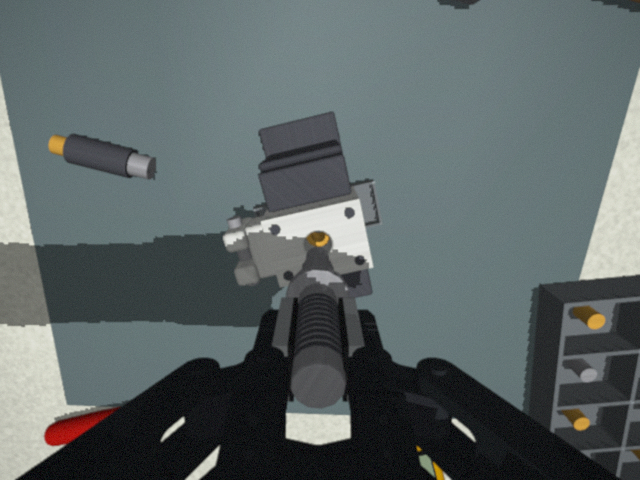

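The held drift points at the bore (318,240), axis upright. The correction is about (-0.5, -3.4) mm. I'll go down to just above the face.

move_arm(
  steps=[
    [0, 0, 0, -0.0005, -0.0034, -0.01, 0.01],
    [0, 0, 0, 0, 0, -0.007, 0.01],
    [0, 0, 0, 0, 0, 0, 0.01],
    [0, 0, 0, 0, 0, 0, 0.01],
  ],
)

```text
clock: 8.15
eef_pos: [523.7, -191.6, 179.3]
tool_rot: [-3.141, -0.0, 1.612]
force: [0.1, -0.1, -2.0]
width: 16.4
gripper_force: 58.7
```

```bash
cat > st.py <<'E'
from h import *
for i in range(4):
    s=telemetry.read_state(); print(s["clock"],s["eef_pos"].round(2),s["force"].round(2),s["torque"].round(3)); eyes.get_image("top") if i<3 else 0
E
python3 st.py
```

```text
8.15 [ 523.68 -191.58  179.32] [ 0.06 -0.15 -2.  ] [ 0.009 -0.018  0.063]
8.2 [ 523.97 -191.64  179.67] [-0.11  0.26 -2.53] [ 0.012 -0.009 -0.053]
8.25 [ 524.13 -191.64  179.86] [-0.04 -0.99 -2.69] [0.039 0.039 0.015]
8.3 [ 524.16 -191.68  179.97] [ 0.99  0.28 -1.02] [-0.023  0.035 -0.043]
```

move_arm(
  steps=[
    [0, 0, 0, 0, 0.0023, 0, 0.01],
    [0, 0, 0, 0, 0, 0, 0.01],
    [0, 0, 0, 0, 0, 0, 0.01],
    [0, 0, 0, 0, 0, 0, 0.01],
    [0, 0, 0, 0, 0, 0, 0.01],
  ],
)

```text
clock: 8.8
eef_pos: [524.0, -189.5, 179.9]
tool_rot: [3.141, 0.0, 1.612]
force: [0.6, -0.1, -2.1]
width: 16.6
gripper_force: 58.7
```

```bash
python3 st.py | tail -2; python3 - <<'E'
from h import *
im,d=eyes.get_image("wrist"); e=telemetry.read_state()["eef_pos"]; P=cloud("wrist",d); D=P-e
cv2.imwrite("pics/w_near.png",cv2.resize(im[180:330,240:400],None,fx=4,fy=4,interpolation=2)); cv2.imwrite("raw.png",im); np.save("wn.npy",P); print(e)
for k in range(-72,-14,4):
    m=(abs(D[...,0])<20)&(abs(D[...,1])<20)&(abs(D[...,2]-k)<2); a=D[m]
    if len(a)>8: print(k,len(a),np.percentile(a,[2,98],axis=0).round(1)[:,:2].tolist())
z=P[...,2]
R0=ray("wrist",np.stack(np.meshgrid(np.arange(640),np.arange(480)),-1).reshape(-1,2),97.4)[:,:2].reshape(480,640,2)
near=np.linalg.norm(R0-[524.3,-189],axis=-1)<14
m=near&(z<94); print("bore-region on plane",R0[m].min(0),R0[m].max(0),m.sum())
for y in range(-190,-176,2):
    mm=m&(abs(R0[...,1]-y)<1)
    if mm.sum(): print(y,R0[mm][:,0].min(),R0[mm][:,0].max())
E
```

```text
8.9 [ 523.93 -189.44  179.82] [ 0.07  0.4  -2.98] [ 0.024  0.018 -0.065]
8.95 [ 523.9  -189.45  179.8 ] [ 0.47  0.51 -1.82] [0.061 0.012 0.005]
[ 523.95893708 -189.44011456  179.78943711]
-72 17 [[-5.8, 2.3], [6.7, 7.2]]
-68 45 [[-5.7, 2.1], [6.9, 7.7]]
-64 52 [[-6.0, 3.3], [6.2, 7.5]]
-60 50 [[-5.4, 4.0], [6.0, 7.6]]
-52 35 [[-7.3, 3.5], [8.4, 9.3]]
-48 89 [[-7.7, 3.7], [8.4, 9.4]]
-44 79 [[-7.1, 4.6], [7.7, 9.4]]
-40 71 [[-5.8, 6.3], [6.2, 9.6]]
-36 9 [[-2.1, 8.9], [3.0, 9.6]]
-24 19 [[-12.0, 7.3], [13.1, 15.0]]
-20 253 [[-13.3, 2.2], [13.7, 15.4]]
-16 979 [[-12.9, 1.7], [13.6, 14.8]]
bore-region on plane [ 516.14010642 -191.84884904] [ 534.33699827 -177.56827549] 396
-190 516.8829331340919 533.8176877610886
-188 516.1984212257436 534.3369982740271
-186 516.1401064190318 534.3013990718225
-184 516.7228602440105 534.1949798342972
-182 517.3035583092827 533.4681704430644
-180 519.0988683958905 532.1258953169836
-178 521.5018417015783 529.555361004831
```

View pics/w_near.png

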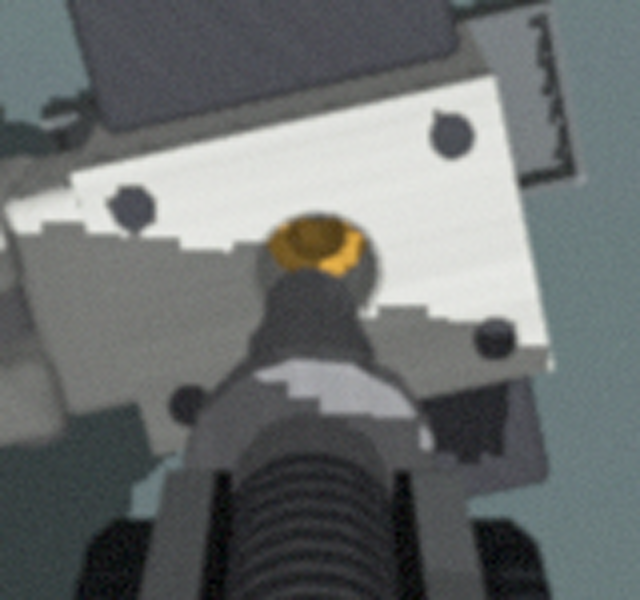

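The crop shows the nose at (310,280), short of the bore's centre at about (318,268). The settled measurement gives a correction of (+0.85, +2.0) mm. I'll apply it, then lower the nose a few mm into the bore.

move_arm(
  steps=[
    [0, 0, 0, 0.00085, 0.002, 0, 0.01],
    [0, 0, 0, 0, 0, -0.002, 0.01],
    [0, 0, 0, 0, 0, -0.003, 0.01],
    [0, 0, 0, 0, 0, -0.003, 0.01],
    [0, 0, 0, 0, 0, 0, 0.01],
  ],
)

```text
clock: 9.5
eef_pos: [524.3, -187.3, 171.2]
tool_rot: [-3.14, -0.0, 1.612]
force: [-0.6, -0.7, -1.9]
width: 16.6
gripper_force: 58.7
```

move_arm(
  steps=[
    [0, 0, 0, 0, 0, -0.001, 0.01],
    [0, 0, 0, 0, 0, -0.001, 0.01],
    [0, 0, 0, 0, 0, -0.001, 0.01],
    [0, 0, 0, 0, 0, -0.001, 0.01],
    [0, 0, 0, 0, 0, 0, 0.01],
  ],
)

```text
clock: 10.0
eef_pos: [524.7, -187.4, 167.7]
tool_rot: [-3.141, -0.0, 1.612]
force: [0.2, 0.4, -2.6]
width: 16.5
gripper_force: 58.7
```

```bash
python3 st.py
```

```text
10.0 [ 524.69 -187.39  167.67] [ 0.22  0.45 -2.61] [ 0.009 -0.015  0.021]
10.05 [ 524.77 -187.38  167.77] [ 0.76 -0.13 -2.57] [-0.03  -0.026 -0.026]
10.1 [ 524.81 -187.42  167.82] [-0.68  0.64 -1.95] [ 0.015 -0.034  0.025]
10.15 [ 524.85 -187.39  167.86] [-0.01  0.32 -2.19] [ 0.009 -0.038 -0.014]
```

move_arm(
  steps=[
    [0, 0, 0, 0, 0, -0.002, 0.01],
    [0, 0, 0, 0, 0, -0.002, 0.01],
    [0, 0, 0, 0, 0, -0.001, 0.01],
    [0, 0, 0, 0, 0, 0, 0.01],
    [0, 0, 0, 0, 0, 0, 0.01],
  ],
)

```text
clock: 10.65
eef_pos: [524.8, -187.4, 162.8]
tool_rot: [-3.142, -0.0, 1.612]
force: [0.3, -0.4, -2.0]
width: 16.6
gripper_force: 58.7
```

move_arm(
  steps=[
    [0, 0, 0, 0, 0, -0.002, 0.01],
    [0, 0, 0, 0, 0, -0.002, 0.01],
    [0, 0, 0, 0, 0, -0.001, 0.01],
    [0, 0, 0, 0, 0, 0, 0.01],
    [0, 0, 0, 0, 0, 0, 0.01],
  ],
)

```text
clock: 11.15
eef_pos: [524.8, -187.4, 157.8]
tool_rot: [-3.141, -0.0, 1.612]
force: [0.1, -0.1, -2.0]
width: 16.4
gripper_force: 58.7
```

```bash
python3 st.py
```

```text
11.15 [ 524.78 -187.37  157.76] [ 0.07 -0.08 -2.02] [-0.003  0.024 -0.039]
11.2 [ 524.82 -187.39  157.81] [-0.34  0.19 -2.55] [-0.039  0.019  0.01 ]
11.25 [ 524.84 -187.41  157.87] [ 0.46 -0.51 -2.16] [-0.002  0.017 -0.013]
11.3 [ 524.86 -187.39  157.89] [ 0.13 -0.71 -2.45] [ 0.027 -0.01  -0.023]
```

move_arm(
  steps=[
    [0, 0, 0, 0, 0, -0.0015, 0.01],
    [0, 0, 0, 0, 0, -0.0015, 0.01],
    [0, 0, 0, 0, 0, 0, 0.01],
    [0, 0, 0, 0, 0, 0, 0.01],
  ],
)

```text
clock: 11.7
eef_pos: [524.7, -187.4, 154.7]
tool_rot: [-3.141, -0.0, 1.612]
force: [0.9, 0.3, -1.9]
width: 16.9
gripper_force: 58.7
```

move_arm(
  steps=[
    [0, 0, 0, 0, 0, -0.001, 0.01],
    [0, 0, 0, 0, 0, 0, 0.01],
  ],
)

```text
clock: 11.9
eef_pos: [524.8, -187.4, 153.7]
tool_rot: [-3.141, -0.0, 1.612]
force: [-0.3, -0.6, -1.6]
width: 16.5
gripper_force: 58.7
```

move_arm(
  steps=[
    [0, 0, 0, 0, 0, -0.001, 0.01],
    [0, 0, 0, 0, 0, 0, 0.01],
  ],
)

```text
clock: 12.1
eef_pos: [524.7, -187.4, 152.7]
tool_rot: [-3.141, -0.0, 1.612]
force: [-0.0, -0.7, -2.7]
width: 16.8
gripper_force: 58.7
```

```bash
python3 st.py
```

```text
12.1 [ 524.7  -187.39  152.69] [-0.01 -0.71 -2.75] [-0.002 -0.042  0.022]
12.15 [ 524.74 -187.39  152.74] [ 0.53  0.16 -2.1 ] [ 0.035  0.049 -0.009]
12.2 [ 524.78 -187.38  152.78] [ 0.45  0.09 -1.87] [-0.017  0.037 -0.015]
12.25 [ 524.8  -187.41  152.83] [-0.45 -0.04 -1.83] [-0.018  0.006  0.004]
```

move_arm(
  steps=[
    [0, 0, 0, 0, 0, -0.0007, 0.01],
    [0, 0, 0, 0, 0, 0, 0.01],
  ],
)

```text
clock: 12.45
eef_pos: [524.7, -187.4, 152.0]
tool_rot: [-3.141, -0.0, 1.612]
force: [0.5, 0.1, -2.8]
width: 16.4
gripper_force: 58.7
```

move_arm(
  steps=[
    [0, 0, 0, 0, 0, -0.0007, 0.01],
    [0, 0, 0, 0, 0, 0, 0.01],
  ],
)

```text
clock: 12.65
eef_pos: [524.7, -187.4, 151.3]
tool_rot: [-3.141, -0.0, 1.612]
force: [0.5, -0.3, -1.7]
width: 16.6
gripper_force: 58.7
```

```bash
python3 st.py
```

```text
12.65 [ 524.73 -187.36  151.32] [ 0.46 -0.27 -1.72] [-0.034  0.003  0.01 ]
12.7 [ 524.72 -187.4   151.34] [ 0.4  -0.19 -2.2 ] [-0.005 -0.037  0.034]
12.75 [ 524.78 -187.42  151.39] [-0.46  0.47 -1.67] [0.034 0.009 0.03 ]
12.8 [ 524.79 -187.41  151.41] [ 0.33 -0.23 -1.87] [ 0.016 -0.008 -0.032]
```

move_arm(
  steps=[
    [0, 0, 0, 0, 0, -0.0007, 0.01],
    [0, 0, 0, 0, 0, 0, 0.01],
  ],
)

```text
clock: 13.0
eef_pos: [524.9, -187.4, 150.8]
tool_rot: [3.141, -0.0, 1.612]
force: [0.2, -0.4, -1.1]
width: 16.4
gripper_force: 58.7
```

move_arm(
  steps=[
    [0, 0, 0, 0, 0, -0.0007, 0.01],
    [0, 0, 0, 0, 0, 0, 0.01],
  ],
)

```text
clock: 13.2
eef_pos: [525.2, -187.4, 150.5]
tool_rot: [3.141, 0.0, 1.612]
force: [-0.5, -0.3, 2.4]
width: 16.1
gripper_force: 59.2
```

```bash
python3 st.py
```

```text
13.2 [ 525.19 -187.4   150.5 ] [-0.49 -0.31  2.42] [0.151 0.136 0.008]
13.25 [ 525.17 -187.4   150.51] [-0.66 -0.76  3.21] [0.085 0.113 0.019]
13.3 [ 525.16 -187.4   150.48] [-0.51  0.54  3.16] [0.07  0.179 0.031]
13.35 [ 525.17 -187.42  150.47] [-0.41  0.26  3.71] [ 0.105  0.18  -0.001]
```

move_arm(
  steps=[
    [0, 0, 0, 0.0004, 0, 0, 0.01],
    [0, 0, 0, 0, 0, 0, 0.01],
    [0, 0, 0, 0, 0, 0, 0.01],
  ],
)

```text
clock: 13.65
eef_pos: [525.4, -187.4, 150.4]
tool_rot: [3.141, 0.0, 1.612]
force: [-0.8, 0.6, 5.9]
width: 16.7
gripper_force: 59.4
```

```bash
python3 st.py
```

```text
13.65 [ 525.35 -187.43  150.36] [-0.79  0.62  5.9 ] [0.121 0.303 0.007]
13.7 [ 525.35 -187.47  150.36] [-1.7   0.94  5.47] [0.144 0.258 0.014]
13.75 [ 525.34 -187.45  150.37] [-1.76  0.82  5.29] [ 0.108  0.236 -0.012]
13.8 [ 525.36 -187.43  150.36] [-1.24  0.06  4.76] [ 0.059  0.265 -0.025]
```

move_arm(
  steps=[
    [0, 0, 0, -0.0005, 0, 0, 0.01],
    [0, 0, 0, 0, 0, -0.0003, 0.01],
    [0, 0, 0, 0, 0, 0, 0.01],
  ],
)

```text
clock: 14.1
eef_pos: [525.2, -187.4, 150.3]
tool_rot: [3.14, 0.0, 1.612]
force: [-0.6, 1.0, 6.6]
width: 16.7
gripper_force: 59.5
```

```bash
python3 st.py
```

```text
14.1 [ 525.25 -187.44  150.33] [-0.56  1.    6.61] [ 0.116  0.181 -0.007]
14.15 [ 525.23 -187.43  150.28] [-0.4   0.07  6.02] [ 0.083  0.264 -0.07 ]
14.2 [ 525.26 -187.44  150.3 ] [-0.59  0.38  7.1 ] [0.099 0.24  0.014]
14.25 [ 525.26 -187.43  150.31] [-0.97  0.16  6.51] [ 0.171  0.185 -0.035]
```

move_arm(
  steps=[
    [0, 0, 0, 0, 0, -0.0005, 0.01],
    [0, 0, 0, 0, 0, 0, 0.01],
  ],
)

```text
clock: 14.45
eef_pos: [525.4, -187.4, 150.1]
tool_rot: [3.14, 0.0, 1.612]
force: [-0.6, 0.2, 8.8]
width: 16.4
gripper_force: 59.8
```

```bash
python3 st.py
```

```text
14.45 [ 525.36 -187.45  150.07] [-0.6   0.2   8.77] [ 0.16   0.353 -0.002]
14.5 [ 525.38 -187.45  150.09] [-0.89  0.49  8.71] [ 0.187  0.332 -0.012]
14.55 [ 525.34 -187.46  150.06] [-0.33  0.32  8.32] [ 0.173  0.411 -0.018]
14.6 [ 525.34 -187.41  150.07] [-1.44  0.37  9.55] [ 0.221  0.324 -0.018]
```

move_arm(
  steps=[
    [0, 0, 0, 0, 0, -0.0, 0.01],
    [0, 0, 0, 0, 0, 0.003, 0.01],
    [0, 0, 0, 0, 0, 0, 0.01],
    [0, 0, 0, 0, 0, 0, 0.01],
  ],
)

```text
clock: 15.0
eef_pos: [524.3, -187.4, 151.7]
tool_rot: [-3.141, -0.0, 1.612]
force: [0.3, -1.2, -1.9]
width: 16.0
gripper_force: 59.1
```

move_arm(
  steps=[
    [0, 0, 0, 0.0014, 0, 0, 0.01],
    [0, 0, 0, 0, 0, 0, 0.01],
    [0, 0, 0, 0, 0, 0, 0.01],
  ],
)

```text
clock: 15.3
eef_pos: [526.0, -187.4, 152.0]
tool_rot: [-3.141, -0.0, 1.612]
force: [0.0, 0.7, -2.0]
width: 16.3
gripper_force: 59.1
```

move_arm(
  steps=[
    [0, 0, 0, 0.0006, 0, 0, 0.01],
    [0, 0, 0, 0, 0, 0, 0.01],
  ],
)

```text
clock: 15.5
eef_pos: [526.8, -187.4, 152.2]
tool_rot: [3.141, -0.0, 1.612]
force: [1.2, 0.2, -1.8]
width: 17.0
gripper_force: 59.1
```

move_arm(
  steps=[
    [0, 0, 0, 0.0005, 0, 0, 0.01],
    [0, 0, 0, 0, 0, 0, 0.01],
  ],
)

```text
clock: 15.7
eef_pos: [527.1, -187.4, 152.2]
tool_rot: [-3.141, -0.0, 1.612]
force: [-0.2, 0.6, -1.9]
width: 17.0
gripper_force: 59.1
```

```bash
python3 st.py
```

```text
15.7 [ 527.07 -187.39  152.16] [-0.17  0.56 -1.89] [0.001 0.094 0.034]
15.75 [ 527.08 -187.37  152.16] [-0.75  0.23 -2.16] [-0.014  0.13   0.029]
15.8 [ 527.1  -187.4   152.19] [-0.14  0.27 -2.29] [ 0.013  0.044 -0.031]
15.85 [ 527.11 -187.38  152.2 ] [-1.19 -0.83 -2.03] [0.033 0.073 0.01 ]
```

move_arm(
  steps=[
    [0, 0, 0, -0.0025, 0, 0, 0.01],
    [0, 0, 0, 0, 0, 0, 0.01],
    [0, 0, 0, 0, 0, 0, 0.01],
  ],
)

```text
clock: 16.15
eef_pos: [524.7, -187.4, 152.2]
tool_rot: [3.141, -0.0, 1.612]
force: [-0.7, -0.2, -2.5]
width: 16.0
gripper_force: 59.0
```

move_arm(
  steps=[
    [0, 0, 0, -0.0008, 0, 0, 0.01],
    [0, 0, 0, 0, 0, 0, 0.01],
  ],
)

```text
clock: 16.35
eef_pos: [523.8, -187.4, 152.2]
tool_rot: [-3.142, -0.0, 1.612]
force: [-0.1, -0.0, -2.2]
width: 16.4
gripper_force: 59.0
```

move_arm(
  steps=[
    [0, 0, 0, -0.0006, 0, 0, 0.01],
    [0, 0, 0, 0, 0, 0, 0.01],
  ],
)

```text
clock: 16.55
eef_pos: [523.2, -187.4, 152.2]
tool_rot: [-3.141, -0.0, 1.612]
force: [0.6, 0.3, -1.5]
width: 16.6
gripper_force: 59.0
```

```bash
python3 st.py
```

```text
16.55 [ 523.2  -187.41  152.19] [ 0.56  0.31 -1.52] [-0.04  -0.003  0.009]
16.6 [ 523.27 -187.39  152.2 ] [-0.7   0.65 -2.77] [-0.018 -0.043  0.017]
16.65 [ 523.31 -187.39  152.21] [-0.81  0.21 -2.05] [-0.04  -0.014  0.036]
16.7 [ 523.31 -187.4   152.21] [-0.1   0.47 -2.3 ] [ 0.012  0.002 -0.038]
```

move_arm(
  steps=[
    [0, 0, 0, -0.0004, 0, 0, 0.01],
    [0, 0, 0, 0, 0, 0, 0.01],
    [0, 0, 0, 0, 0, 0, 0.01],
  ],
)

```text
clock: 17.0
eef_pos: [523.0, -187.4, 152.3]
tool_rot: [3.141, -0.0, 1.612]
force: [0.5, -0.6, -1.8]
width: 16.7
gripper_force: 59.0
```

move_arm(
  steps=[
    [0, 0, 0, -0.0004, 0, 0, 0.01],
    [0, 0, 0, 0, 0, 0, 0.01],
    [0, 0, 0, 0, 0, 0, 0.01],
  ],
)

```text
clock: 17.3
eef_pos: [522.7, -187.4, 152.3]
tool_rot: [3.141, 0.0, 1.612]
force: [0.5, 0.8, -2.5]
width: 16.5
gripper_force: 58.8
```

```bash
python3 st.py
```

```text
17.3 [ 522.75 -187.4   152.31] [ 0.5   0.84 -2.46] [-0.029 -0.188  0.022]
17.35 [ 522.72 -187.4   152.29] [ 0.51 -0.85 -2.82] [ 0.051 -0.164 -0.011]
17.4 [ 522.7  -187.39  152.26] [-0.12 -1.12 -2.23] [ 0.008 -0.203  0.002]
17.45 [ 522.71 -187.38  152.27] [ 1.02  0.2  -1.48] [-0.003 -0.255 -0.022]
```

move_arm(
  steps=[
    [0, 0, 0, 0.0022, 0, 0, 0.01],
    [0, 0, 0, 0, 0.0012, 0, 0.01],
    [0, 0, 0, 0, 0, 0, 0.01],
    [0, 0, 0, 0, 0, 0, 0.01],
  ],
)

```text
clock: 17.85
eef_pos: [524.5, -186.1, 152.1]
tool_rot: [-3.141, -0.0, 1.612]
force: [-0.3, 0.4, -3.2]
width: 16.5
gripper_force: 58.7
```

move_arm(
  steps=[
    [0, 0, 0, 0, 0.0006, 0, 0.01],
    [0, 0, 0, 0, 0, 0, 0.01],
    [0, 0, 0, 0, 0, 0, 0.01],
  ],
)

```text
clock: 18.15
eef_pos: [524.6, -185.7, 152.2]
tool_rot: [-3.142, 0.0, 1.612]
force: [0.6, 0.2, -1.8]
width: 16.9
gripper_force: 58.7
```

```bash
python3 st.py
```

```text
18.15 [ 524.65 -185.66  152.21] [ 0.59  0.22 -1.8 ] [-0.073  0.02  -0.009]
18.2 [ 524.63 -185.66  152.23] [-0.17  0.17 -1.14] [-0.039  0.028  0.055]
18.25 [ 524.68 -185.63  152.22] [-0.11  0.61 -3.07] [-0.006 -0.076 -0.014]
18.3 [ 524.67 -185.66  152.24] [-0.16  1.14 -1.64] [-0.057  0.014  0.018]
```

move_arm(
  steps=[
    [0, 0, 0, 0, 0.0005, 0, 0.01],
    [0, 0, 0, 0, 0, 0, 0.01],
    [0, 0, 0, 0, 0, 0, 0.01],
  ],
)

```text
clock: 18.6
eef_pos: [524.6, -185.3, 152.2]
tool_rot: [-3.142, 0.0, 1.612]
force: [-0.6, 0.4, -2.1]
width: 16.5
gripper_force: 58.7
```

```bash
python3 st.py
```

```text
18.6 [ 524.65 -185.34  152.23] [-0.57  0.36 -2.12] [-0.19   0.019  0.043]
18.65 [ 524.67 -185.31  152.23] [-0.09 -0.8  -2.19] [-0.204  0.056  0.015]
18.7 [ 524.65 -185.28  152.19] [ 0.24 -1.57 -2.23] [-0.277 -0.022 -0.034]
18.75 [ 524.66 -185.31  152.21] [-0.04 -1.62 -2.05] [-0.332  0.069  0.034]
```

move_arm(
  steps=[
    [0, 0, 0, 0, -0.0025, 0, 0.01],
    [0, 0, 0, 0, -0.0012, 0, 0.01],
    [0, 0, 0, 0, 0, 0, 0.01],
    [0, 0, 0, 0, 0, 0, 0.01],
  ],
)

```text
clock: 19.15
eef_pos: [524.7, -188.7, 152.2]
tool_rot: [-3.142, -0.0, 1.612]
force: [0.8, 0.7, -2.1]
width: 16.8
gripper_force: 58.7
```

```bash
python3 st.py
```

```text
19.15 [ 524.71 -188.66  152.18] [ 0.77  0.74 -2.05] [ 0.016 -0.009  0.032]
19.2 [ 524.72 -188.68  152.19] [ 0.56  0.26 -1.37] [ 0.033 -0.016  0.028]
19.25 [ 524.7  -188.63  152.2 ] [ 0.28  0.81 -2.04] [ 0.012  0.012 -0.032]
19.3 [ 524.72 -188.63  152.21] [-0.26  0.77 -1.89] [ 0.017 -0.035  0.047]
```

move_arm(
  steps=[
    [0, 0, 0, 0, -0.0006, 0, 0.01],
    [0, 0, 0, 0, 0, 0, 0.01],
    [0, 0, 0, 0, 0, 0, 0.01],
  ],
)

```text
clock: 19.6
eef_pos: [524.7, -189.4, 152.2]
tool_rot: [3.142, -0.0, 1.612]
force: [-0.3, 0.3, -2.7]
width: 16.6
gripper_force: 58.7
```

```bash
python3 st.py
```

```text
19.6 [ 524.69 -189.41  152.22] [-0.29  0.33 -2.7 ] [0.051 0.018 0.006]
19.65 [ 524.69 -189.42  152.21] [-0.36 -0.05 -1.73] [ 0.038 -0.007 -0.03 ]
19.7 [ 524.67 -189.4   152.21] [ 1.07 -0.22 -1.25] [-0.019  0.034  0.009]
19.75 [ 524.7  -189.35  152.22] [-0.84 -0.03 -2.38] [0.043 0.023 0.007]
```

move_arm(
  steps=[
    [0, 0, 0, 0, -0.0005, 0, 0.01],
    [0, 0, 0, 0, 0, 0, 0.01],
    [0, 0, 0, 0, 0, 0, 0.01],
  ],
)

```text
clock: 20.05
eef_pos: [524.7, -189.8, 152.2]
tool_rot: [3.142, -0.0, 1.612]
force: [0.2, -0.9, -2.2]
width: 16.7
gripper_force: 58.7
```

```bash
python3 st.py
```

```text
20.05 [ 524.73 -189.81  152.21] [ 0.16 -0.88 -2.22] [ 0.081 -0.002  0.047]
20.1 [ 524.73 -189.85  152.22] [-0.24 -0.04 -2.42] [0.08  0.029 0.007]
20.15 [ 524.72 -189.82  152.21] [-0.9  -0.67 -2.  ] [ 0.089  0.013 -0.044]
20.2 [ 524.71 -189.88  152.22] [-0.68 -0.16 -2.63] [ 0.125  0.005 -0.024]
```

move_arm(
  steps=[
    [0, 0, 0, 0.0002, 0.0023, 0, 0.01],
    [0, 0, 0, 0, 0, -0.001, 0.01],
    [0, 0, 0, 0, 0, 0, 0.01],
    [0, 0, 0, 0, 0, 0, 0.01],
  ],
)

```text
clock: 20.6
eef_pos: [524.9, -187.6, 151.2]
tool_rot: [-3.141, 0.0, 1.612]
force: [0.6, -0.2, -2.4]
width: 16.5
gripper_force: 58.7
```

move_arm(
  steps=[
    [0, 0, 0, -0.0003, 0, -0.001, 0.01],
    [0, 0, 0, 0, 0, 0, 0.01],
    [0, 0, 0, 0, 0, 0, 0.01],
  ],
)

```text
clock: 20.9
eef_pos: [524.9, -187.7, 150.5]
tool_rot: [3.141, 0.0, 1.612]
force: [-0.8, 0.2, 0.9]
width: 16.8
gripper_force: 58.8
```

```bash
python3 st.py
```

```text
20.9 [ 524.9  -187.67  150.5 ] [-0.79  0.23  0.91] [0.042 0.064 0.032]
20.95 [ 524.83 -187.69  150.48] [ 0.21 -0.42  1.48] [ 0.013  0.01  -0.016]
21.0 [ 524.83 -187.67  150.46] [-1.08 -0.21  1.23] [ 0.041 -0.018 -0.012]
21.05 [ 524.86 -187.65  150.44] [ 0.07 -1.23  1.69] [-0.009  0.037 -0.   ]
```

move_arm(
  steps=[
    [0, 0, 0, -0.0003, 0, -0.0006, 0.01],
    [0, 0, 0, 0, 0, 0, 0.01],
    [0, 0, 0, 0, 0, 0, 0.01],
  ],
)

```text
clock: 21.35
eef_pos: [524.9, -187.7, 150.2]
tool_rot: [3.14, 0.0, 1.612]
force: [0.6, 0.2, 4.8]
width: 16.7
gripper_force: 59.2
```

move_arm(
  steps=[
    [0, 0, 0, -0.0002, 0, -0.0004, 0.01],
    [0, 0, 0, 0, 0, 0, 0.01],
    [0, 0, 0, 0, 0, 0, 0.01],
  ],
)

```text
clock: 21.65
eef_pos: [524.8, -187.8, 150.1]
tool_rot: [3.14, 0.001, 1.612]
force: [-0.5, 0.6, 6.6]
width: 16.6
gripper_force: 59.4
```

```bash
python3 st.py
```

```text
21.65 [ 524.85 -187.77  150.07] [-0.48  0.58  6.65] [ 0.037  0.133 -0.006]
21.7 [ 524.88 -187.74  150.06] [-0.11  0.11  7.33] [ 0.022  0.15  -0.005]
21.75 [ 524.86 -187.74  150.03] [-0.22  0.38  6.9 ] [-0.041  0.139 -0.033]
21.8 [ 524.86 -187.75  150.08] [-0.43  0.11  6.85] [-0.009  0.16  -0.009]
```

move_arm(
  steps=[
    [0, 0, 0, -0.0004, 0.0001, -0.0005, 0.01],
    [0, 0, 0, 0, 0, 0, 0.01],
    [0, 0, 0, 0, 0, 0, 0.01],
  ],
)

```text
clock: 22.1
eef_pos: [524.6, -187.7, 149.7]
tool_rot: [3.139, 0.001, 1.612]
force: [-0.4, 0.8, 8.3]
width: 16.6
gripper_force: 59.5
```

move_arm(
  steps=[
    [0, 0, 0, -0.0003, 0, -0.0005, 0.01],
    [0, 0, 0, 0, 0, 0, 0.01],
    [0, 0, 0, 0, 0, 0, 0.01],
  ],
)

```text
clock: 22.4
eef_pos: [524.5, -187.8, 149.4]
tool_rot: [3.139, 0.001, 1.612]
force: [-0.6, 0.6, 8.1]
width: 16.7
gripper_force: 59.6
```

```bash
python3 st.py
```

```text
22.4 [ 524.51 -187.78  149.39] [-0.55  0.58  8.07] [-0.062  0.107 -0.024]
22.45 [ 524.49 -187.78  149.39] [-0.33 -0.18  8.09] [ 0.002  0.148 -0.025]
22.5 [ 524.48 -187.76  149.36] [ 0.02 -1.08  8.99] [ 0.002  0.201 -0.037]
22.55 [ 524.48 -187.79  149.37] [-1.17 -0.11  8.18] [0.012 0.167 0.016]
```

move_arm(
  steps=[
    [0, 0, 0, 0.0002, 0, -0.0006, 0.01],
    [0, 0, 0, 0, 0, -0.0006, 0.01],
    [0, 0, 0, 0, 0, -0.0006, 0.01],
    [0, 0, 0, 0, 0, 0, 0.01],
  ],
)

```text
clock: 22.95
eef_pos: [524.6, -187.8, 147.6]
tool_rot: [3.139, 0.001, 1.612]
force: [-0.4, 0.2, 9.3]
width: 16.6
gripper_force: 59.7
```

```bash
python3 st.py
```

```text
22.95 [ 524.64 -187.83  147.58] [-0.36  0.23  9.33] [ 0.004  0.14  -0.017]
23.0 [ 524.67 -187.81  147.59] [-0.65  0.31  8.58] [0.004 0.169 0.021]
23.05 [ 524.65 -187.82  147.6 ] [-0.86 -0.2   8.69] [-0.036  0.179 -0.015]
23.1 [ 524.63 -187.81  147.58] [-0.36 -0.35  8.14] [ 0.007  0.223 -0.016]
```

move_arm(
  steps=[
    [0, 0, 0, 0, 0, -0.0007, 0.01],
    [0, 0, 0, 0, 0, -0.0008, 0.01],
    [0, 0, 0, 0, 0, -0.0008, 0.01],
    [0, 0, 0, 0, 0, -0.0007, 0.01],
  ],
)

```text
clock: 23.5
eef_pos: [524.7, -187.9, 144.7]
tool_rot: [3.139, 0.001, 1.612]
force: [-1.1, -0.2, 9.5]
width: 16.8
gripper_force: 59.7
```

move_arm(
  steps=[
    [0, 0, 0, 0, 0, -0.0007, 0.01],
    [0, 0, 0, 0, 0, -0.0008, 0.01],
    [0, 0, 0, 0, 0, -0.0008, 0.01],
    [0, 0, 0, 0, 0, -0.0007, 0.01],
  ],
)

```text
clock: 23.9
eef_pos: [524.7, -187.8, 141.7]
tool_rot: [3.139, 0.001, 1.612]
force: [-0.5, -0.1, 9.0]
width: 16.6
gripper_force: 59.7
```

```bash
python3 st.py
```

```text
23.9 [ 524.71 -187.8   141.67] [-0.52 -0.07  8.99] [-0.001  0.234  0.031]
23.95 [ 524.66 -187.82  141.55] [0.01 0.16 9.15] [-0.011  0.08   0.006]
24.0 [ 524.65 -187.81  141.55] [-1.01 -0.29  8.51] [-0.018  0.145 -0.032]
24.05 [ 524.63 -187.82  141.54] [-0.71  0.22  8.49] [-0.056  0.122  0.019]
```

move_arm(
  steps=[
    [0, 0, 0, 0, 0, -0.0007, 0.01],
    [0, 0, 0, 0, 0, -0.0008, 0.01],
    [0, 0, 0, 0, 0, -0.0008, 0.01],
    [0, 0, 0, 0, 0, -0.0007, 0.01],
  ],
)

```text
clock: 24.45
eef_pos: [524.8, -187.8, 138.7]
tool_rot: [3.139, 0.001, 1.612]
force: [-1.1, 0.7, 10.0]
width: 16.7
gripper_force: 59.7
```

move_arm(
  steps=[
    [0, 0, 0, 0, 0, -0.0007, 0.01],
    [0, 0, 0, 0, 0, -0.0008, 0.01],
    [0, 0, 0, 0, 0, -0.0008, 0.01],
    [0, 0, 0, 0, 0, -0.0007, 0.01],
  ],
)

```text
clock: 24.85
eef_pos: [524.7, -187.8, 135.7]
tool_rot: [3.139, 0.001, 1.612]
force: [-0.6, 0.7, 9.6]
width: 16.5
gripper_force: 59.7
```

move_arm(
  steps=[
    [0, 0, 0, 0, 0, -0.0007, 0.01],
    [0, 0, 0, 0, 0, -0.0008, 0.01],
    [0, 0, 0, 0, 0, -0.0008, 0.01],
    [0, 0, 0, 0, 0, -0.0007, 0.01],
  ],
)

```text
clock: 25.25
eef_pos: [524.8, -187.8, 132.7]
tool_rot: [3.139, 0.001, 1.612]
force: [0.5, -0.1, 9.5]
width: 16.5
gripper_force: 59.7
```

```bash
python3 st.py
```

```text
25.25 [ 524.83 -187.82  132.68] [ 0.49 -0.06  9.47] [-0.025  0.123 -0.032]
25.3 [ 524.73 -187.81  132.5 ] [-0.49 -0.24  7.58] [-0.009  0.043 -0.003]
25.35 [ 524.71 -187.84  132.5 ] [-0.8  -0.56  8.02] [0.011 0.094 0.039]
25.4 [ 524.74 -187.84  132.52] [-0.    0.15  7.77] [-0.089  0.088 -0.001]
```

move_arm(
  steps=[
    [0, 0, 0, 0, 0, -0.0008, 0.01],
    [0, 0, 0, 0, 0, -0.0008, 0.01],
    [0, 0, 0, 0, 0, -0.0008, 0.01],
  ],
)

```text
clock: 25.7
eef_pos: [524.8, -187.8, 130.2]
tool_rot: [3.139, 0.001, 1.612]
force: [-0.5, -0.0, 9.4]
width: 16.7
gripper_force: 59.7
```

move_arm(
  steps=[
    [0, 0, 0, 0, 0, -0.0007, 0.01],
    [0, 0, 0, 0, 0, -0.0007, 0.01],
  ],
)

```text
clock: 25.9
eef_pos: [524.8, -187.8, 128.7]
tool_rot: [3.139, 0.001, 1.612]
force: [-0.5, -0.3, 9.3]
width: 16.3
gripper_force: 59.7
```

move_arm(
  steps=[
    [0, 0, 0, 0, 0, -0.0006, 0.01],
    [0, 0, 0, 0, 0, -0.0006, 0.01],
  ],
)

```text
clock: 26.1
eef_pos: [524.3, -187.6, 126.7]
tool_rot: [3.14, 0.0, 1.612]
force: [1.7, 0.4, -1.4]
width: 16.7
gripper_force: 58.9
```

```bash
python3 st.py
```

```text
26.1 [ 524.34 -187.62  126.67] [ 1.68  0.36 -1.39] [-0.036 -0.459 -0.026]
26.15 [ 524.32 -187.62  126.36] [ 1.55 -0.09 -0.81] [-0.104 -0.519 -0.   ]
26.2 [ 524.31 -187.62  126.31] [ 2.13 -1.12 -0.14] [-0.135 -0.575 -0.013]
26.25 [ 524.3  -187.6   126.28] [ 3.1  -0.05 -0.8 ] [-0.177 -0.633  0.009]
```

The sleeve let go: Fz dropped from 9.3 N to about -1 N at TCP z 126.5. I'll remove the x compensation and go down to the shoulder.

move_arm(
  steps=[
    [0, 0, 0, 0.0009, 0, 0, 0.01],
    [0, 0, 0, 0, 0, 0, 0.01],
    [0, 0, 0, 0, 0, -0.0007, 0.01],
    [0, 0, 0, 0, 0, -0.0007, 0.01],
    [0, 0, 0, 0, 0, 0, 0.01],
  ],
)

```text
clock: 26.75
eef_pos: [524.4, -187.4, 124.8]
tool_rot: [-3.141, -0.0, 1.612]
force: [1.4, -0.9, -2.6]
width: 16.7
gripper_force: 58.9
```

```bash
python3 st.py
```

```text
26.75 [ 524.41 -187.44  124.84] [ 1.37 -0.94 -2.62] [-0.085 -0.463  0.025]
26.8 [ 524.42 -187.46  124.82] [ 0.32  0.45 -2.37] [-0.085 -0.46   0.021]
26.85 [ 524.44 -187.43  124.83] [ 2.3  -0.82 -3.08] [-0.141 -0.478 -0.019]
26.9 [ 524.4  -187.45  124.85] [ 1.14 -1.17 -3.57] [-0.127 -0.496 -0.025]
```

move_arm(
  steps=[
    [0, 0, 0, 0.0005, -0.0001, 0, 0.01],
    [0, 0, 0, 0, 0, -0.0005, 0.01],
    [0, 0, 0, 0, 0, -0.0005, 0.01],
    [0, 0, 0, 0, 0, 0, 0.01],
  ],
)

```text
clock: 27.3
eef_pos: [524.6, -187.5, 123.8]
tool_rot: [-3.141, -0.0, 1.612]
force: [0.5, 0.0, -2.9]
width: 16.6
gripper_force: 58.8
```

```bash
python3 st.py
```

```text
27.3 [ 524.56 -187.51  123.85] [ 0.55  0.04 -2.93] [-0.027 -0.137  0.009]
27.35 [ 524.56 -187.5   123.85] [ 0.2  -0.04 -2.52] [-0.015 -0.065  0.044]
27.4 [ 524.59 -187.54  123.88] [ 0.67 -0.2  -2.85] [-0.007 -0.003 -0.037]
27.45 [ 524.59 -187.56  123.89] [-0.46  0.96 -2.52] [-0.034 -0.034 -0.027]
```

Side load is gone. Next are small steps down to the shoulder, expected near TCP z 120.4.

move_arm(
  steps=[
    [0, 0, 0, 0, 0, -0.0007, 0.01],
    [0, 0, 0, 0, 0, -0.0007, 0.01],
    [0, 0, 0, 0, 0, -0.0007, 0.01],
    [0, 0, 0, 0, 0, 0, 0.01],
  ],
)

```text
clock: 27.85
eef_pos: [524.8, -187.6, 121.8]
tool_rot: [-3.141, -0.0, 1.612]
force: [0.3, 0.2, -2.0]
width: 16.3
gripper_force: 58.8
```

move_arm(
  steps=[
    [0, 0, 0, 0, 0, -0.0004, 0.01],
    [0, 0, 0, 0, 0, 0, 0.01],
  ],
)

```text
clock: 28.05
eef_pos: [524.9, -187.6, 121.5]
tool_rot: [-3.141, -0.0, 1.612]
force: [-0.9, 0.6, -2.1]
width: 16.7
gripper_force: 58.8
```

move_arm(
  steps=[
    [0, 0, 0, 0, 0, -0.0004, 0.01],
    [0, 0, 0, 0, 0, 0, 0.01],
  ],
)

```text
clock: 28.25
eef_pos: [525.0, -187.6, 121.1]
tool_rot: [-3.142, -0.0, 1.612]
force: [-0.3, 0.6, -2.0]
width: 16.2
gripper_force: 58.8
```

```bash
python3 st.py
```

```text
28.25 [ 524.97 -187.62  121.07] [-0.31  0.61 -1.99] [-0.01   0.006 -0.033]
28.3 [ 525.   -187.59  121.1 ] [ 0.02 -0.55 -2.06] [-0.036 -0.085  0.031]
28.35 [ 524.99 -187.63  121.12] [-1.4   0.25 -2.75] [0.027 0.013 0.037]
28.4 [ 525.01 -187.59  121.13] [ 0.23  0.25 -2.17] [-0.019  0.005  0.059]
```

move_arm(
  steps=[
    [0, 0, 0, 0, 0, -0.0004, 0.01],
    [0, 0, 0, 0, 0, 0, 0.01],
  ],
)

```text
clock: 28.6
eef_pos: [525.0, -187.6, 120.7]
tool_rot: [-3.142, -0.0, 1.612]
force: [-0.0, -0.1, -2.0]
width: 16.5
gripper_force: 58.8
```

move_arm(
  steps=[
    [0, 0, 0, 0, 0, -0.0004, 0.01],
    [0, 0, 0, 0, 0, 0, 0.01],
  ],
)

```text
clock: 28.8
eef_pos: [525.0, -187.6, 120.6]
tool_rot: [3.142, 0.0, 1.612]
force: [-1.1, 0.1, 1.1]
width: 16.6
gripper_force: 59.0
```

move_arm(
  steps=[
    [0, 0, 0, 0, 0, -0.0004, 0.01],
    [0, 0, 0, 0, 0, 0, 0.01],
  ],
)

```text
clock: 29.0
eef_pos: [525.0, -187.6, 120.6]
tool_rot: [3.141, 0.0, 1.612]
force: [-2.3, 0.9, 5.6]
width: 16.6
gripper_force: 59.4
```

```bash
python3 st.py
```

```text
29.0 [ 525.04 -187.62  120.55] [-2.28  0.92  5.56] [0.098 0.42  0.037]
29.05 [ 525.05 -187.63  120.55] [-0.61  0.21  5.7 ] [ 0.157  0.389 -0.037]
29.1 [ 525.01 -187.63  120.54] [-2.7   0.13  4.69] [ 0.165  0.463 -0.021]
29.15 [ 525.02 -187.64  120.55] [-2.25  0.16  5.45] [0.072 0.454 0.015]
```

The shoulder bears at TCP z 120.55 with about 7.5 N net. I'll draw it out straight and carry it to the rack.

move_arm(
  steps=[
    [0, 0, 0, 0, 0, 0.002, 0.01],
    [0, 0, 0, 0, 0, 0.004, 0.01],
    [0, 0, 0, 0, 0, 0.008, 0.01],
    [0, 0, 0, 0, 0, 0.01, 0.01],
    [0, 0, 0, 0, 0, 0.01, 0.01],
  ],
)

```text
clock: 29.65
eef_pos: [525.1, -187.6, 154.9]
tool_rot: [3.141, 0.0, 1.612]
force: [-0.4, -0.1, -2.5]
width: 16.9
gripper_force: 59.1
```

move_arm(
  steps=[
    [0, 0, 0, 0, 0, 0.012, 0.01],
    [0, 0, 0, 0, 0, 0.015, 0.01],
    [0, 0, 0, 0, 0, 0.02, 0.01],
    [0, 0, 0, 0, 0, 0.02, 0.01],
    [0, 0, 0, 0, 0, 0.005, 0.01],
  ],
)

```text
clock: 30.15
eef_pos: [526.5, -187.9, 228.8]
tool_rot: [3.137, 0.002, 1.612]
force: [0.4, 0.1, -1.8]
width: 16.8
gripper_force: 59.1
```

```bash
python3 st.py|tail -1; python3 - <<'E'
from h import *
im,d=eyes.get_image("side"); t,dt=eyes.get_image("top")
cv2.imwrite("pics/after.png",np.hstack([cv2.resize(im[120:270,330:480],(395,395)),cv2.resize(t[180:300,400:520],(395,395))]))
for n in ("side","top"):
    for r in finder.pinpoint(n,"sleeve")[:3]: print(n,r["confidence"],w(n,r["location"]).round())
E
```

```text
30.3 [ 524.78 -187.62  225.99] [-0.53  0.37 -2.73] [ 0.041  0.045 -0.05 ]
top 0.65 [ 526. -192.  152.]
top 0.48 [490. 102.  10.]
```

View pics/after.png

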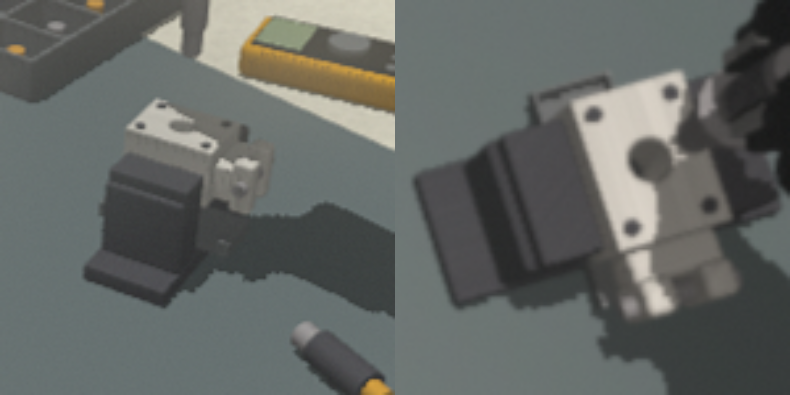

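The bore at (650,160) is now empty, with no brass visible. I'll carry the drift to its hole.

move_arm(
  steps=[
    [0, 0, 0, -0.0025, 0.0242, 0, 0.01],
    [0, 0, 0, -0.0041, 0.04, 0, 0.01],
    [0, 0, 0, -0.0041, 0.04, 0, 0.01],
    [0, 0, 0, -0.0041, 0.04, 0, 0.01],
    [0, 0, 0, -0.0041, 0.04, 0, 0.01],
  ],
)

```text
clock: 31.0
eef_pos: [505.5, -1.9, 225.3]
tool_rot: [-3.141, -0.0, 1.612]
force: [0.5, 0.4, -2.6]
width: 16.9
gripper_force: 59.1
```

move_arm(
  steps=[
    [0, 0, 0, -0.0041, 0.04, 0, 0.01],
    [0, 0, 0, -0.0041, 0.04, 0, 0.01],
    [0, 0, 0, -0.0041, 0.04, 0, 0.01],
    [0, 0, 0, -0.0031, 0.03, 0, 0.01],
    [0, 0, 0, -0.0011, 0.01, 0, 0.01],
  ],
)

```text
clock: 31.5
eef_pos: [488.5, 161.1, 225.6]
tool_rot: [-3.141, -0.002, 1.618]
force: [-0.2, -0.3, -1.6]
width: 16.9
gripper_force: 59.1
```

move_arm(
  steps=[
    [0, 0, 0, 0, 0, -0.02, 0.01],
    [0, 0, 0, 0, 0, -0.02, 0.01],
    [0, 0, 0, 0, 0, -0.01, 0.01],
    [0, 0, 0, 0, 0, 0, 0.01],
    [0, 0, 0, 0, 0, 0, 0.01],
  ],
)

```text
clock: 32.0
eef_pos: [489.9, 156.3, 176.1]
tool_rot: [3.142, -0.0, 1.612]
force: [-0.6, 0.7, -1.3]
width: 16.8
gripper_force: 59.0
```

```bash
python3 st.py | tail -2; python3 - <<'E'
from h import *
im,d=eyes.get_image("wrist"); e=telemetry.read_state()["eef_pos"]; P=cloud("wrist",d); z=P[...,2]; D=P-e
for k in (-70,-60,-48,-20):
    a=D[(abs(D[...,0])<20)&(abs(D[...,1])<20)&(abs(D[...,2]-k)<2)]
    if len(a)>8: print(k,np.percentile(a,[2,98],axis=0).round(1)[:,:2].tolist())
R0=ray("wrist",np.stack(np.meshgrid(np.arange(640),np.arange(480)),-1).reshape(-1,2),60)[:,:2].reshape(480,640,2)
m=(np.linalg.norm(R0-e[:2],axis=-1)<17)&(z<55)
for y in range(144,172,3):
    mm=m&(abs(R0[...,1]-y)<1.5)
    if mm.sum(): print(y,R0[mm][:,0].min().round(1),R0[mm][:,0].max().round(1))
if m.sum(): print(R0[m].max(0))
m=(abs(z-60)<3)&(abs(P[...,0]-488)<45)&(abs(P[...,1]-156)<100)
print(cv2.minAreaRect(P[m][:,:2].astype(np.float32)))
E
```

```text
32.1 [490.3  156.63 176.68] [ 1.03  0.34 -0.66] [ 0.024 -0.012  0.013]
32.15 [490.27 156.68 176.73] [-0.09  0.25 -2.52] [-0.022  0.003 -0.022]
-70 [[-6.0, 2.2], [7.0, 7.3]]
-60 [[-5.8, 3.6], [5.6, 7.6]]
-48 [[-7.6, 2.9], [8.6, 9.4]]
-20 [[-13.5, 1.7], [13.8, 15.3]]
147 483.9 493.3
150 481.0 497.5
153 478.8 499.5
156 478.7 500.1
159 478.6 500.0
162 478.6 499.8
165 480.6 498.3
168 483.4 495.3
[500.1148835  168.00953691]
((488.53204345703125, 173.0193328857422), (56.21363067626953, 143.25889587402344), 2.399339437484741)
```

move_arm(
  steps=[
    [0, 0, 0, -0.001, 0.0002, -0.015, 0.01],
    [0, 0, 0, 0, 0, -0.015, 0.01],
    [0, 0, 0, 0, 0, -0.008, 0.01],
    [0, 0, 0, 0, 0, 0, 0.01],
    [0, 0, 0, 0, 0, 0, 0.01],
  ],
)

```text
clock: 32.7
eef_pos: [488.9, 157.0, 138.3]
tool_rot: [3.141, -0.0, 1.612]
force: [0.4, -0.2, -2.2]
width: 16.5
gripper_force: 59.0
```

move_arm(
  steps=[
    [0, 0, 0, 0, 0, -0.003, 0.01],
    [0, 0, 0, 0, 0, -0.003, 0.01],
    [0, 0, 0, 0, 0, -0.003, 0.01],
    [0, 0, 0, 0, 0, 0, 0.01],
  ],
)

```text
clock: 33.1
eef_pos: [488.4, 156.7, 128.6]
tool_rot: [-3.141, 0.0, 1.612]
force: [0.1, -0.1, -1.5]
width: 16.5
gripper_force: 59.0
```

```bash
python3 st.py|tail -2
```

```text
33.2 [488.56 156.78 128.86] [ 0.67 -0.26 -2.42] [ 0.011 -0.029  0.054]
33.25 [488.62 156.84 128.92] [ 0.14  0.35 -2.64] [-0.005  0.081 -0.036]
```

move_arm(
  steps=[
    [0, 0, 0, 0.0003, 0, -0.004, 0.01],
    [0, 0, 0, 0, 0, -0.005, 0.01],
    [0, 0, 0, 0, 0, -0.005, 0.01],
    [0, 0, 0, 0, 0, -0.004, 0.01],
    [0, 0, 0, 0, 0, 0, 0.01],
  ],
)

```text
clock: 33.75
eef_pos: [488.4, 156.6, 110.1]
tool_rot: [-3.14, 0.0, 1.612]
force: [0.0, 0.1, -2.2]
width: 16.7
gripper_force: 59.0
```

```bash
python3 st.py|tail -2
```

```text
33.85 [488.79 156.82 110.74] [-0.1  0.5 -2. ] [-0.024  0.034 -0.029]
33.9 [488.94 156.9  110.9 ] [-1.11  0.22 -1.42] [-0.018 -0.025  0.029]
```

move_arm(
  steps=[
    [0, 0, 0, 0, 0, -0.005, 0.01],
    [0, 0, 0, 0, 0, -0.006, 0.01],
    [0, 0, 0, 0, 0, -0.006, 0.01],
    [0, 0, 0, 0, 0, -0.005, 0.01],
    [0, 0, 0, 0, 0, 0, 0.01],
  ],
)

```text
clock: 34.4
eef_pos: [488.3, 156.6, 88.0]
tool_rot: [-3.14, 0.001, 1.613]
force: [-0.8, -0.7, -2.5]
width: 16.4
gripper_force: 59.0
```

```bash
python3 st.py|tail -2
```

```text
34.5 [488.78 156.84  88.69] [ 0.33 -0.6  -1.29] [0.034 0.001 0.042]
34.55 [488.95 156.89  88.9 ] [ 0.68  0.47 -2.32] [ 0.026 -0.018 -0.056]
```

Seating should come near TCP z 82.9–83. I'll lower gently until it bears.

move_arm(
  steps=[
    [0, 0, 0, 0, 0, -0.002, 0.01],
    [0, 0, 0, 0, 0, -0.002, 0.01],
    [0, 0, 0, 0, 0, -0.001, 0.01],
    [0, 0, 0, 0, 0, 0, 0.01],
    [0, 0, 0, 0, 0, 0, 0.01],
  ],
)

```text
clock: 35.05
eef_pos: [488.9, 156.8, 83.9]
tool_rot: [-3.142, -0.0, 1.612]
force: [0.3, 0.3, -2.4]
width: 16.8
gripper_force: 59.0
```

move_arm(
  steps=[
    [0, 0, 0, 0, 0, -0.0005, 0.01],
    [0, 0, 0, 0, 0, 0, 0.01],
  ],
)

```text
clock: 35.25
eef_pos: [488.9, 156.8, 83.4]
tool_rot: [3.142, -0.0, 1.612]
force: [-0.1, -1.1, -2.6]
width: 16.7
gripper_force: 59.0
```

move_arm(
  steps=[
    [0, 0, 0, 0, 0, -0.0004, 0.01],
    [0, 0, 0, 0, 0, 0, 0.01],
  ],
)

```text
clock: 35.45
eef_pos: [489.0, 156.8, 83.1]
tool_rot: [3.141, -0.0, 1.612]
force: [-0.2, -0.5, -0.8]
width: 16.4
gripper_force: 59.0
```

```bash
python3 st.py|tail -2
```

```text
35.55 [488.95 156.8   83.07] [ 0.51  0.66 -1.33] [-0.01   0.019 -0.012]
35.6 [488.93 156.81  83.06] [ 0.34 -0.59 -1.39] [ 0.044 -0.007  0.006]
```

move_arm(
  steps=[
    [0, 0, 0, 0, 0, -0.0002, 0.01],
    [0, 0, 0, 0, 0, 0, 0.018],
    [0, 0, 0, 0, 0, 0, 0.024],
    [0, 0, 0, 0, 0, 0, 0.035],
    [0, 0, 0, 0, 0, 0, 0.045],
  ],
)

```text
clock: 36.1
eef_pos: [489.0, 156.9, 82.9]
tool_rot: [3.141, -0.0, 1.612]
force: [0.2, 0.8, 0.0]
width: 45.0
gripper_force: 0.0
```

move_arm(
  steps=[
    [0, 0, 0, 0, 0, 0, 0.045],
    [0, 0, 0, 0, 0, 0.01, 0.045],
    [0, 0, 0, 0, 0, 0.03, 0.045],
    [0, 0, 0, 0, 0, 0.04, 0.045],
    [0, 0, 0, 0, 0, 0.04, 0.045],
  ],
)

```text
clock: 36.6
eef_pos: [488.4, 156.8, 204.6]
tool_rot: [-3.141, -0.0, 1.613]
force: [0.6, 0.0, 0.8]
width: 45.0
gripper_force: 0.0
```

move_arm(
  steps=[
    [0, 0, 0, 0, -0.01, 0.03, 0.045],
    [0, 0, 0, 0, -0.04, 0, 0.045],
    [0, 0, 0, 0, -0.04, 0, 0.045],
    [0, 0, 0, 0, -0.04, 0, 0.045],
    [0, 0, 0, 0, -0.02, 0, 0.045],
  ],
)

```text
clock: 37.1
eef_pos: [488.4, 2.7, 233.5]
tool_rot: [3.142, 0.002, 1.608]
force: [-0.3, 0.1, 0.1]
width: 45.4
gripper_force: 0.0
```

```bash
python3 - <<'E'
from h import *
s=telemetry.read_state(); print(s["clock"],s["eef_pos"],s["width"],s["force"])
im,d=eyes.get_image("side"); t,dt=eyes.get_image("top")
cv2.imwrite("pics/end.png",np.hstack([cv2.resize(im[210:340,200:330],(395,395)),cv2.resize(t[195:315,160:310],(395,316))[:395] if 0 else cv2.resize(t[190:310,170:290],(395,395))]))
Q=cloud("side",d)
for (x,y) in ((487,211),(490,156),(490,103)):
    for lo,hi in ((70,85),(100,115),(122,132)):
        a=Q[(abs(Q[...,0]-x)<24)&(abs(Q[...,1]-y)<24)&(Q[...,2]>lo)&(Q[...,2]<hi)]; print((x,y),lo,a.mean(0).round(1),a[:,2].max().round(1))
E
```

```text
37.1 [488.40258627   2.70447504 233.52463545] 45.38332512809501 [-0.33699862  0.14978436  0.119875  ]
(487, 211) 70 [483.3 211.7  77.5] 84.9
(487, 211) 100 [483.3 211.9 107.7] 114.8
(487, 211) 122 [485.8 210.2 124.5] 127.2
(490, 156) 70 [483.6 158.8  77.9] 84.8
(490, 156) 100 [483.9 159.  107.6] 114.8
(490, 156) 122 [488.4 156.  124.7] 127.0
(490, 103) 70 [484.4 105.4  77.7] 85.0
(490, 103) 100 [484.4 105.2 107.5] 115.0
(490, 103) 122 [490.  101.2 124.8] 127.2
```

View pics/end.png

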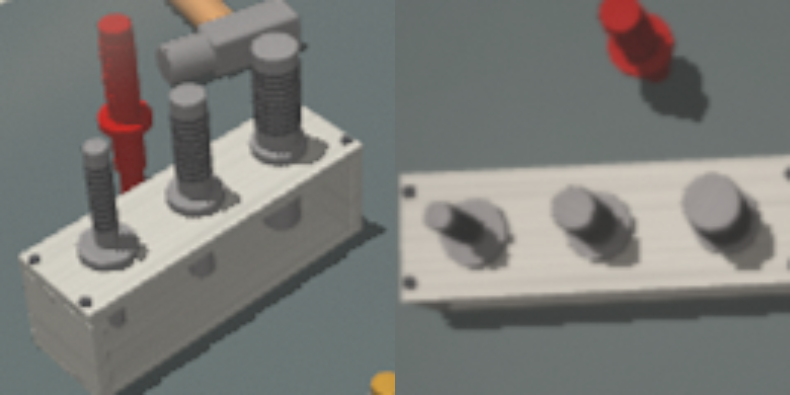

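The drift hangs upright in its middle hole (left half, 195,150) with its top at about 127 mm, and the other two are untouched. The arm is clear. I'm handing in.

```bash
python3 -c "
from cell import ctrl; print(ctrl.finish_job())"
```

```text
the job is handed in; nothing more can be done
None
```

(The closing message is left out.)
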